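Blow the spatulas dry, end for end

TASK

The washed spatula or spatulas lie head-first in the air-drying hood with the air on. Shut the air cock, turn each spatula end for end and push it handle-first all the way in, then open the cock fully for at least eight seconds and shut it fully again. Finally lay each spatula flat on the drying mat, wholly on it; never handle a spatula while the air is on, and leave the other things on the table where they are.

Things in the scene. Friction and masses are not known exactly. Their poses are not given: they have to be found in the camera images.
- hood: Fixed steel hood (mm): 262 (own x) by 171 (own y) by 46 tall, no floor: tools lie on the table. Inside 250 wide, 165 deep, 42 high; two spatulas fit side by side, near own x -60 and +60. Origin: centre of footprint, table height. Open mouth at own y +85 (robot's left), back wall face at y -80. Copper air pipe with stopcock along own y on the roof, top 93 above table
- hood_mouth (a point): middle of the hood's mouth, at table height
- cock_axis (a point): point on the vertical axis of the stopcock's lever, 114 mm above the table, at the height of the lever's middle
- lever_grip (a point): place to grip the lever: middle of its black sleeve, 75 mm out from the axis. The sleeve runs outward, 34 to 104 mm from the axis, 14 wide, 20 tall (104 to 124 above the table), nothing beside it
- cock_lever (a joint): lever angle, rad: 0 = shut (lever across the pipe, towards the hood's own -x, the robot), 1.571 = fully open (along the pipe, towards the hood's own -y, away from the mouth); grows anticlockwise from above; stops at both ends; friction 0.12 N m, stays where left. Starts 1.2 to 1.57
- mat: Fixed rubber drying mat, 340 (own x) by 200 (own y) by 4 mm; origin: centre, at table height; own x points roughly away from the robot. Bare at the start; room for both spatulas lengthwise, side by side
- spatula_a: Silicone spatula (mm): 297 long, 80 g. Origin mid-length at its underside; own +x points to the head, z up. Red handle x -148 to -23, 24 wide, 16 tall; black shaft between, 12 wide, 2 to 11 up; pale head x +59 to +148, 52 wide, up to 10 thick, edges thin. Starts flat on the table, head in the hood 5 to 20 from its back wall, handle sticking out about 143. Either spatula may be absent
- spatula_b: Silicone spatula (mm): 297 long, 80 g. Origin mid-length at its underside; own +x points to the head, z up. Red handle x -148 to -23, 24 wide, 16 tall; black shaft between, 12 wide, 2 to 11 up; pale head x +59 to +148, 52 wide, up to 10 thick, edges thin. Starts flat on the table, head in the hood 5 to 20 from its back wall, handle sticking out about 143. Either spatula may be absent
- spatula_a_head (a point): tip of the spatula's head, own x = +148
- spatula_a_butt (a point): free end of the spatula's handle, own x = -148
- spatula_b_head (a point): tip of the spatula's head, own x = +148
- spatula_b_butt (a point): free end of the spatula's handle, own x = -148
- small_tin: bystander: round food tin, 57 across, 72 tall, beyond the hood; origin at the centre of its underside
- salt_shaker: bystander, does not move: salt shaker, 44 across, 90 tall, beyond the hood; origin at the centre of its underside

How it is judged:
On the way, in this order (a step that is already met when the one before it is completed fails the run):
1. the cock is shut (value of joint cock_lever below 0.1 rad), for 0.2 s.
2. with the cock shut, every spatula lies handle-first in the hood, handle end within 27 mm of the back wall, head outside, let go (value of joint cock_lever below 0.1 rad and x of spatula_a_butt in the frame of hood between -0.125 and 0.125 m and y of spatula_a_butt in the frame of hood between -0.09 and -0.053 m and y of each of spatula_a_head, spatula_b_head in the frame of hood above 0.085 m and height (world z) of each of spatula_a_head, spatula_b_head below 0.03 m and contact force between the fingers and spatula_a below 0.2 N and x of spatula_b_butt in the frame of hood between -0.125 and 0.125 m and y of spatula_b_butt in the frame of hood between -0.09 and -0.053 m and contact force between the fingers and spatula_b below 0.2 N), for 0.3 s.
3. the cock is fully open for eight seconds, the handles still in the hood (value of joint cock_lever above 1.45 rad and x of spatula_a_butt in the frame of hood between -0.125 and 0.125 m and y of spatula_a_butt in the frame of hood between -0.09 and -0.053 m and y of each of spatula_a_head, spatula_b_head in the frame of hood above 0.085 m and height (world z) of each of spatula_a_head, spatula_b_head below 0.03 m and x of spatula_b_butt in the frame of hood between -0.125 and 0.125 m and y of spatula_b_butt in the frame of hood between -0.09 and -0.053 m), for 7.3 s.
4. the cock is shut again (value of joint cock_lever below 0.1 rad), for 0.2 s.
At the end, for the whole second after the job is handed in: The cock is shut (within 0.1 rad) and every spatula lies at rest flat on the drying mat, both its ends over the mat (5 mm to spare), released (value of joint cock_lever below 0.1 rad and x of spatula_a_head in the frame of mat between -0.175 and 0.175 m and y of spatula_a_head in the frame of mat between -0.105 and 0.105 m and height (world z) of each of spatula_a_head, spatula_a_butt, spatula_b_head, spatula_b_butt below 0.03 m and x of spatula_a_butt in the frame of mat between -0.175 and 0.175 m and y of spatula_a_butt in the frame of mat between -0.105 and 0.105 m and angle between each of spatula_a, spatula_b's own z axis and vertical below 0.15 rad and linear speed of each of spatula_a, spatula_b below 0.02 m/s and contact force between the fingers and spatula_a below 0.2 N and x of spatula_b_head in the frame of mat between -0.175 and 0.175 m and y of spatula_b_head in the frame of mat between -0.105 and 0.105 m and x of spatula_b_butt in the frame of mat between -0.175 and 0.175 m and y of spatula_b_butt in the frame of mat between -0.105 and 0.105 m and contact force between the fingers and spatula_b below 0.2 N); the robot touches nothing.
It fails at once if a spatula was handled while the air was on (cock more than 0.3 rad open) (value of joint cock_lever above 0.3 rad and (contact force between the fingers and spatula_a above 1 N or contact force between the fingers and spatula_b above 1 N)).
It fails at once if the small tin was moved more than 3 cm (distance of small_tin from where it was at the start of the episode above 0.03 m).
Of spatula_a, spatula_b only 1 to 2 are there at a start; the rules pass over those that are not, and their reading is None.
At some moment in a run one of spatula_a, spatula_b may be knocked a few centimetres aside while the robot is not near it.
Once in a run the grip may slacken for a moment while it holds something.
It also fails if it takes over 210 s, if anything falls off the work surface, if the arm or the gripper's body presses on something with over 40 N, if the wrist force passes 120 N, or if a joint passes its speed limit or range.

ROBOT

A 6-joint arm with a two-finger parallel gripper is mounted at the origin on a cart in front of the work surface, level with it; the furniture and walls round the work are solid. World frame = base frame: x ahead of the robot, y to its left, z up, the work surface at z = 0. Lengths are in m, angles in rad, forces in N, time in s.
With the tool pointing down it reaches from about 0.425 to 0.95 m from the base axis. Payload 3.5 kg.
Tool frame: the origin (TCP) lies at the very end of the fingers, on their centre line; the grasp point (between the pads) lies ctrl.tcp_to_grasp behind it (ctrl.tcp_to_grasp is the distance from the TCP to the grasp point, in m); z points along the fingers, y is the line along which they close (so a half turn about z gives the same grasp; the last joint's range is limited). The gripper opens to 85 mm and grips with 20 to 120 N. Pads are 22 mm wide; open, the fingers measure 114 mm over their backs; the gripper's body (76 mm by 85 mm) begins 54 mm behind the grasp point. The pads swing forward as they close: fully open they stand 13 mm farther back than shut.
Start: joints at [1.008, 0.286, 1.577, -0, 1.279, -0.15], TCP at [0.271, 0.618, 0.231] pointing down, gripper open.
Joint ranges: [-2.77, 2.77], [-0.9, 2.22], [0.21, 2.48], [-1.53, 4.67], [0.24, 2.81], [-2.84, 2.84]. Speed limits (rad/s): [2.79, 2.79, 3.14, 3.14, 3.14, 3.14].

INTERFACE

Orientations are given as a unit quaternion [x, y, z, w].
In Python, from plant import ctrl gives the robot as it stands.
- The arm moves only by the shell command python3 -m inch 'ROWS' [FORCE]. ROWS is JSON, a list of rows, each an object with "slide": the shift along the tool's x, y, z in cm, a list of three; "turn": the turn about the tool's z in rad; "grip": the finger opening in cm, from 0 to 8.54. A call has 1 to 20 rows; each row is the pose to reach, as a shift and turn from the pose commanded when the call began, along the tool's axes at that moment; what a row does not reach only later rows make up. A row lasts 1/10 s, in which the tool goes at most 50 mm and 8.59 degrees, less where a joint would pass 70% of its speed; a pose out of reach is approached as far as the arm can. A call with a gripper value outside its range is refused whole. The fingers move at their own pace and stop on an object; FORCE is the grip in N (left out, the last holds). Time passes only in rows, so rows that repeat a pose let the fingers close. It gives the time, the measured TCP pose, the force, the opening and the grip force at its end, in the units of the state.
- ctrl.get_state(): the state, without advancing time (a new reading comes with each control period).
- ctrl.read_camera(name): name is "side" or "top"; returns (picture, depth): 400x640x3 uint8, red, green, blue; 400x640 float32, m along the optical axis (not along the pixel's ray), 0 where there is no reading.
- ctrl.camera_info(name): a dict with "K" (3x3 intrinsics, pixels), "camera_from_world" (4x4, takes a point from world to camera coordinates). Camera axes: x right, y down, z forward; pixel columns grow to the right and rows downward; lengths in m; the calibration is good to about 2 mm. A picture is of the moment at which its call begins. camera_info takes no time and is no camera call.
- ctrl.sign_off(): hands the job in; it is judged then, once.
The state is a dict: "time": time; "qpos": joint angles; "dq": joint speeds; "joint_efforts": joint torques, N m; "eef_pos": TCP position; "tcp_rot": TCP orientation; "contact_force": force on the tool from outside, world axes, zero at the start; "wrist_torque": the same for the moment, N m; "opening": opening from 0.0 (shut) to 1.0 (fully open); "finger_force": force on a finger pad.
Only numpy, scipy, OpenCV 4.12 (cv2) and the standard library are available. Lean on these libraries where they do the work, as an engineer would, in place of code of your own. Each camera call takes 0.05 s, during which the arm holds its last target. There are 200 camera calls.

## Working session

There is one attempt and no reset: what is moved stays moved. The work goes in short steps, Python scripts to look and compute and a shell command to move; the robot and the scene stay as the last step left them, time stands still between calls to the robot, and variables do not carry over. Pictures are saved under pics/ and viewed, at most 14 in all, crops included, and the job is handed in when it is done.

```bash
ls; mkdir -p pics
cat > h.py <<'E'
import numpy as np, cv2
from plant import ctrl
from scipy.spatial.transform import Rotation as R
def snap(name,fn):
    im,d=ctrl.read_camera(name); np.savez('last_%s.npz'%name,im=im,d=d)
    cv2.imwrite('pics/'+fn,im[:,:,::-1]); return im,d
def pt(name,u,v,z=None,dep=None):
    c=ctrl.camera_info(name);K=np.array(c['K']);T=np.linalg.inv(np.array(c['camera_from_world']))
    r=np.linalg.inv(K)@[u,v,1]
    if z is None:
        return T[:3,:3]@(r*dep[int(v),int(u)])+T[:3,3]
    r=T[:3,:3]@r; return T[:3,3]+r*(z-T[2,3])/r[2]
def px(name,p):
    c=ctrl.camera_info(name);q=np.array(c['camera_from_world'])@[*p,1];q=np.array(c['K'])@q[:3];return q[:2]/q[2]
def st():
    s=ctrl.get_state();print(s['time'],np.round(s['eef_pos'],4),np.round(R.from_quat(s['tcp_rot']).as_matrix(),3).tolist(),np.round(s['qpos'],2),s['opening'],np.round(s['contact_force'],1));return s
def go(x,y,z):
    "slide in cm in tool axes to reach world xyz"
    s=ctrl.get_state();M=R.from_quat(s['tcp_rot']).as_matrix();return np.round(M.T@(np.array([x,y,z])-s['eef_pos'])*100,1)
E
python3 - <<'E'
from h import *
st();print(ctrl.tcp_to_grasp)
for n in('top','side'):
    snap(n,n+'0.png');c=ctrl.camera_info(n);print(np.round(np.linalg.inv(c['camera_from_world']),3).tolist())
E
```

```text
pics
0.0 [0.2704 0.6178 0.23  ] [[-0.916, 0.401, -0.001], [0.401, 0.916, -0.002], [0.0, -0.002, -1.0]] [ 1.01  0.29  1.58 -0.    1.28 -0.15] 0.9989333882908346 [ 0.  -0.6  0.6]
0.0187
[[0.028, -0.997, 0.076, 0.499], [-0.999, -0.029, -0.017, 0.019], [0.019, -0.076, -0.997, 1.464], [0.0, 0.0, 0.0, 1.0]]
[[0.877, -0.299, 0.375, 0.122], [-0.48, -0.53, 0.699, -0.845], [-0.01, -0.793, -0.609, 0.817], [0.0, 0.0, 0.0, 1.0]]
```

View pics/top0.png

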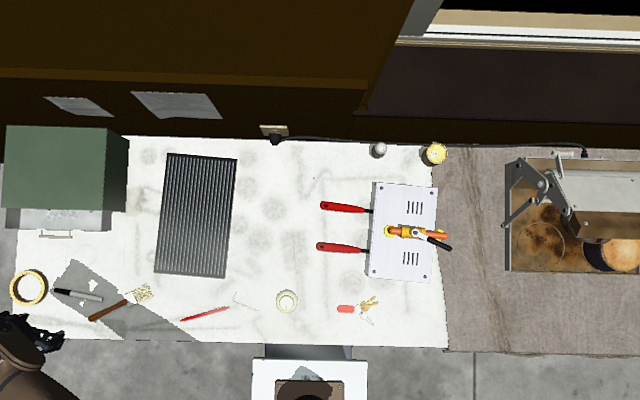

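View pics/side0.png

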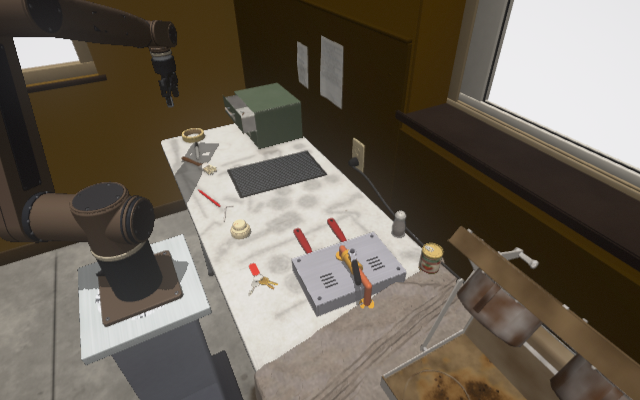

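Run:
```python
from h import *
im=np.load('last_top.npz');d=im['d'];im=im['im']
cv2.imwrite('pics/c0.png',cv2.resize(im[160:300,300:460],None,fx=4,fy=4,interpolation=cv2.INTER_CUBIC)[:,:,::-1])
for n,u,v,z in[('mat',168,153,.004),('mat',237,158,.004),('mat',226,277,.004),('mat',154,273,.004),('hood',374,182,.046),('hood',437,186,.046),('hood',430,282,.046),('hood',369,278,.046)]:
    print(n,np.round(pt('top',u,v,z),3),np.round(pt('top',u,v,None,d),3))
```

```text
mat [0.716 0.42  0.004] [0.715 0.419 0.01 ]
mat [0.708 0.224 0.004] [ 0.709  0.225 -0.001]
mat [0.372 0.242 0.004] [0.372 0.242 0.001]
mat [0.378 0.442 0.004] [ 0.377  0.445 -0.005]
hood [ 0.646 -0.162  0.046] [ 0.651 -0.168 -0.002]
hood [ 0.641 -0.337  0.046] [ 0.645 -0.348  0.002]
hood [ 0.377 -0.32   0.046] [ 0.373 -0.331 -0.   ]
hood [ 0.383 -0.153  0.046] [ 0.379 -0.159 -0.002]
```

View pics/c0.png

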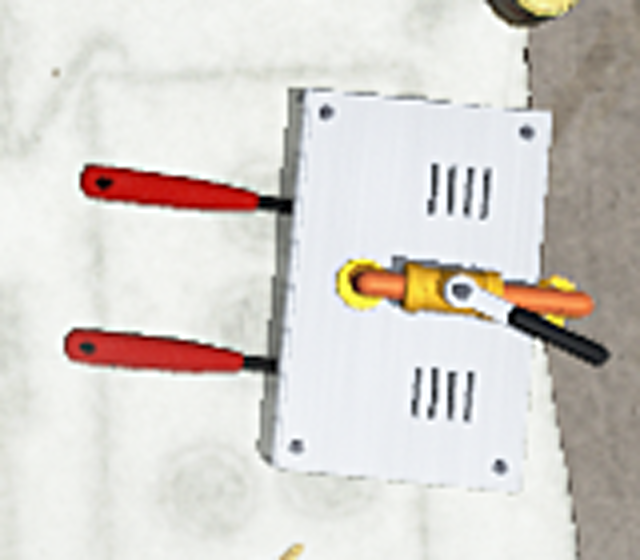

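Run:
```python
from h import *
f=lambda u,v,z:pt('top',300+u/4,160+v/4,z)
c=np.array([f(u,v,.046) for u,v in[(305,88),(552,112),(522,492),(278,465)]]);print(np.round(c,3));o=c.mean(0)
y=(c[0]-c[1]+c[3]-c[2]);x=(c[0]-c[3]+c[1]-c[2]);ang=np.arctan2(x[1],x[0]);ang2=np.arctan2(-y[0],y[1]);print('hood',o.round(4),ang,ang2,np.linalg.norm(x)/2,np.linalg.norm(y)/2)
a=f(463,289,.124);s=f(512,315,.12);e=f(605,355,.12);print('axis',a.round(3),s.round(3),e.round(3),np.linalg.norm(e-a))
A=(ang+ang2)/2;R2=np.array([[np.cos(A),np.sin(A)],[-np.sin(A),np.cos(A)]])
print('axis in hood',R2@(a-o)[:2],'lever dir',R2@(e-a)[:2])
for b,h in(((82,182),(258,200)),((66,345),(242,362))):
    b=f(*b,.01);h=f(*h,.01);print('spat',b.round(3),h.round(3),np.linalg.norm(h-b),np.arctan2(*(h-b)[1::-1]),R2@(b-o)[:2],R2@(h-o)[:2])
print(A);st()
m=np.array([[0.716,0.42],[0.708,0.224],[0.372,0.242],[0.378,0.442]]);print('mat',m.mean(0))
```

```text
[[ 0.647 -0.168  0.046]
 [ 0.635 -0.34   0.046]
 [ 0.374 -0.322  0.046]
 [ 0.388 -0.154  0.046]]
hood [ 0.5109 -0.246   0.046 ] -0.06067432169779911 -0.07521361289683288 0.2603573979750954 0.16992988433807185
axis [ 0.51  -0.263  0.124] [ 0.494 -0.296  0.12 ] [ 0.47  -0.357  0.12 ] 0.10244787838835433
axis in hood [ 0.00069547 -0.01708499] lever dir [-0.03375055 -0.0966461 ]
spat [ 0.579 -0.016  0.01 ] [ 0.57  -0.141  0.01 ] 0.12487682188136416 -1.6441443735204568 [0.05252077 0.23358335] [0.05184593 0.10870835]
spat [ 0.465 -0.008  0.01 ] [ 0.456 -0.132  0.01 ] 0.12404853770956664 -1.6394545421434124 [-0.06240302  0.23388839] [-0.06249162  0.10983988]
-0.067943967297316
0.1 [0.2704 0.6178 0.2301] [[-0.916, 0.401, -0.001], [0.401, 0.916, -0.002], [0.0, -0.002, -1.0]] [ 1.01  0.29  1.58  0.    1.28 -0.15] 1.0051870666491347 [ 0.1  0.3 -0.7]
mat [0.5435 0.332 ]
```

Run:
```python
from h import *
print(go(.5,.3,.23),go(.48,-.332,.2))
```

```text
[-33.8 -19.9   0. ] [-57.3 -78.6   3.2]
```

```bash
python3 -m inch '[{"slide":[-33.8,-19.9,0],"turn":0.5,"grip":4},{"slide":[-33.8,-19.9,0],"turn":0.5,"grip":4},{"slide":[-33.8,-19.9,0],"turn":0.5,"grip":4},{"slide":[-33.8,-19.9,0],"turn":0.5,"grip":4},{"slide":[-33.8,-19.9,0],"turn":0.5,"grip":4},{"slide":[-33.8,-19.9,0],"turn":0.5,"grip":4},{"slide":[-33.8,-19.9,0],"turn":0.5,"grip":4},{"slide":[-33.8,-19.9,0],"turn":0.5,"grip":4},{"slide":[-57.3,-78.6,3.2],"turn":1.56,"grip":4},{"slide":[-57.3,-78.6,3.2],"turn":1.56,"grip":4},{"slide":[-57.3,-78.6,3.2],"turn":1.56,"grip":4},{"slide":[-57.3,-78.6,3.2],"turn":1.56,"grip":4},{"slide":[-57.3,-78.6,3.2],"turn":1.56,"grip":4},{"slide":[-57.3,-78.6,3.2],"turn":1.56,"grip":4},{"slide":[-57.3,-78.6,3.2],"turn":1.56,"grip":4},{"slide":[-57.3,-78.6,3.2],"turn":1.56,"grip":4},{"slide":[-57.3,-78.6,3.2],"turn":1.56,"grip":4},{"slide":[-57.3,-78.6,3.2],"turn":1.56,"grip":4},{"slide":[-57.3,-78.6,3.2],"turn":1.56,"grip":4},{"slide":[-57.3,-78.6,3.2],"turn":1.56,"grip":4}]' 60
python3 - <<'E'
from h import *
st();print(go(.48,-.332,.2),go(.48,-.332,.104))
E
```

```text
time: 2.1
eef_pos: [0.4807, -0.3004, 0.2005]
tcp_rot: [0.834, 0.552, 0.0, -0.0]
contact_force: [0.7, -0.5, 1.1]
opening: 0.466
finger_force: 0.0
2.1 [ 0.4807 -0.3004  0.2005] [[0.392, 0.92, -0.0], [0.92, -0.392, 0.001], [0.0, -0.0, -1.0]] [-0.74  0.08  1.87  0.    1.19 -0.34] 0.4660730078013996 [ 0.7 -0.5  1.1]
[-2.9  1.2  0.1] [-2.9  1.2  9.7]
```

```bash
python3 -m inch '[{"slide":[0,0,0],"turn":0,"grip":4},{"slide":[0,0,0],"turn":0,"grip":4},{"slide":[0,0,0],"turn":0,"grip":4}]'
python3 - <<'E'
from h import *
st();print(go(.48,-.332,.2),go(.48,-.332,.104))
snap('top','t1.png');im=np.load('last_top.npz')['im'];cv2.imwrite('pics/c1.png',cv2.resize(im[200:290,370:470],None,fx=6,fy=6,interpolation=cv2.INTER_CUBIC)[:,:,::-1])
E
```

```text
time: 2.4
eef_pos: [0.4812, -0.2975, 0.2004]
tcp_rot: [0.834, 0.552, -0.0, -0.001]
contact_force: [0.6, 0.5, 0.4]
opening: 0.468
finger_force: 0.0
2.4 [ 0.4812 -0.2975  0.2004] [[0.391, 0.92, -0.001], [0.92, -0.391, 0.001], [0.001, -0.001, -1.0]] [-0.73  0.08  1.88  0.    1.19 -0.33] 0.46841321335346814 [0.6 0.5 0.4]
[-3.2  1.2  0. ] [-3.2  1.3  9.6]
```

View pics/c1.png

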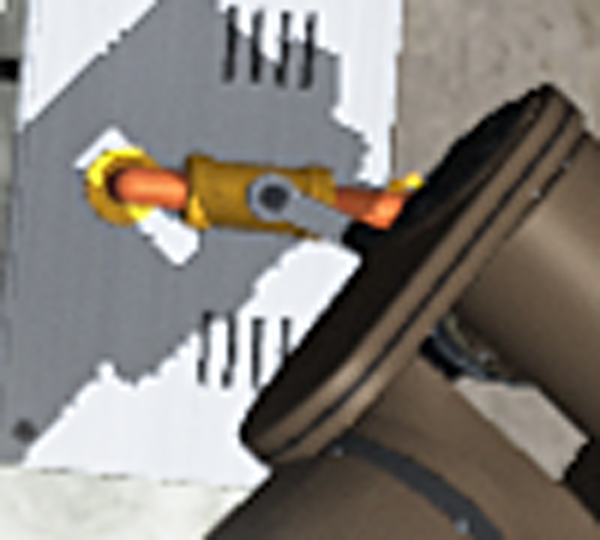

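```bash
python3 -m inch '[{"slide":[-3.2,1.2,0],"turn":0,"grip":4},{"slide":[-3.2,1.2,0],"turn":0,"grip":4},{"slide":[-3.2,1.2,5],"turn":0,"grip":4},{"slide":[-3.2,1.2,7],"turn":0,"grip":4},{"slide":[-3.2,1.2,9.6],"turn":0,"grip":4},{"slide":[-3.2,1.2,9.6],"turn":0,"grip":4},{"slide":[-3.2,1.2,9.6],"turn":0,"grip":2.2},{"slide":[-3.2,1.2,9.6],"turn":0,"grip":2.2},{"slide":[-3.2,1.2,9.6],"turn":0,"grip":2.2}]' 30;  python3 - <<'E'
from h import *
s=st();a=np.array([.51,-.263]);p=s['eef_pos'];print('r',np.linalg.norm(p[:2]-a),np.degrees(np.arctan2(*(p[:2]-a)[::-1])))
M=R.from_quat(s['tcp_rot']).as_matrix()
for t in(-113.1,-130,-147,-160,-172,-184,-187):
    t=np.radians(t);w=np.append(a+.075*np.array([np.cos(t),np.sin(t)]),.104);print(np.round(M.T@(w-p)*100,1),round(np.radians(-113.1)-t,2))
snap('side','s1.png');im=np.load('last_side.npz')['im'];cv2.imwrite('pics/c2.png',cv2.resize(im[170:320,270:430],None,fx=4,fy=4,interpolation=cv2.INTER_CUBIC)[:,:,::-1])
E
```

```text
time: 3.35
eef_pos: [0.4809, -0.3332, 0.1072]
tcp_rot: [0.834, 0.552, 0.0, 0.002]
contact_force: [-0.1, -0.4, 0.1]
opening: 0.258
finger_force: 0.0
3.35 [ 0.4809 -0.3332  0.1072] [[0.391, 0.92, 0.003], [0.92, -0.391, -0.002], [-0.001, 0.003, -1.0]] [-0.78  0.22  1.9   0.    1.02 -0.38] 0.25769664940538645 [-0.1 -0.4  0.1]
r 0.07600222647274023 -112.47493196890062
[ 0.1 -0.1  0.3] 0.0
[ 0.4 -2.3  0.3] 0.29
[ 1.4 -4.3  0.3] 0.59
[ 2.5 -5.6  0.3] 0.82
[ 3.7 -6.5  0.3] 1.03
[ 5.2 -7.2  0.3] 1.24
[ 5.5 -7.3  0.3] 1.29
```

View pics/c2.png

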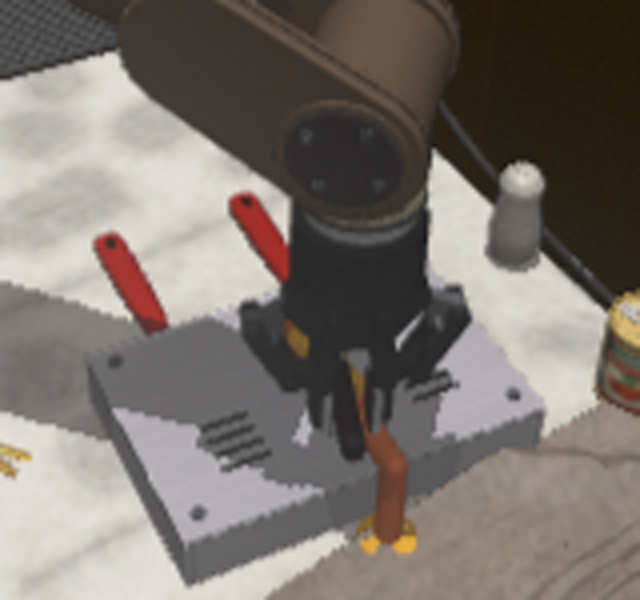

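```bash
python3 -m inch '[{"slide":[0.1,-1.1,0.2],"turn":0.15,"grip":2.2},{"slide":[0.3,-2.2,0.2],"turn":0.3,"grip":2.2},{"slide":[0.8,-3.3,0.2],"turn":0.45,"grip":2.2},{"slide":[1.3,-4.2,0.2],"turn":0.6,"grip":2.2},{"slide":[2.0,-5.1,0.2],"turn":0.75,"grip":2.2},{"slide":[2.8,-5.9,0.2],"turn":0.9,"grip":2.2},{"slide":[3.8,-6.5,0.2],"turn":1.05,"grip":2.2},{"slide":[4.8,-7.0,0.2],"turn":1.2,"grip":2.2},{"slide":[5.5,-7.2,0.2],"turn":1.3,"grip":2.2},{"slide":[5.9,-7.3,0.2],"turn":1.35,"grip":2.2},{"slide":[5.9,-7.3,0.2],"turn":1.35,"grip":2.2},{"slide":[5.9,-7.3,0.2],"turn":1.35,"grip":2.2},{"slide":[5.9,-7.3,0.2],"turn":1.35,"grip":2.2}]';  python3 - <<'E'
from h import *
s=st();a=np.array([.51,-.263]);p=s['eef_pos'];print('r',np.linalg.norm(p[:2]-a),np.degrees(np.arctan2(*(p[:2]-a)[::-1])))
E
```

```text
time: 4.7
eef_pos: [0.4359, -0.2552, 0.1047]
tcp_rot: [0.996, -0.089, 0.001, 0.006]
contact_force: [-2.7, -14.7, -4.5]
opening: 0.255
finger_force: 7.2
4.7 [ 0.4359 -0.2552  0.1047] [[0.984, -0.178, 0.002], [-0.178, -0.984, -0.013], [0.004, 0.013, -1.0]] [-0.73  0.05  2.09 -0.01  0.99  1.03] 0.2551324913987541 [ -2.7 -14.7  -4.5]
r 0.07447591660005913 173.9794088318736
```

```bash
python3 - <<'E'
from h import *
print(go(.459,.0,.19))
E
python3 -m inch '[{"slide":[0,0.6,0],"turn":-0.06,"grip":4},{"slide":[0,0.6,0],"turn":-0.06,"grip":4},{"slide":[0,0.6,0],"turn":-0.06,"grip":4},{"slide":[0,0.6,-4],"turn":-0.06,"grip":4},{"slide":[0,0.6,-9],"turn":-0.06,"grip":4},{"slide":[0,0.6,-9],"turn":-0.06,"grip":4}]'
python3 - <<'E'
from h import *
st();print(go(.459,.05,.19))
E
```

```text
[ -2.2 -25.4  -8.9]
time: 5.3
eef_pos: [0.4384, -0.2583, 0.2013]
tcp_rot: [0.998, -0.061, 0.006, 0.005]
contact_force: [-0.7, -0.8, 1.2]
opening: 0.468
finger_force: 0.0
5.3 [ 0.4384 -0.2583  0.2013] [[0.993, -0.121, 0.011], [-0.121, -0.993, -0.01], [0.013, 0.009, -1.0]] [-0.73 -0.07  2.02  0.    1.18  0.96] 0.46779084941143295 [-0.7 -0.8  1.2]
[ -1.7 -30.9   0.8]
```

Moving aside to y=+0.05 while turning, then a look at the lever and spatulas.

```bash
python3 -m inch '[{"slide":[-1.7,-30.9,0.8],"turn":-1.63,"grip":5},{"slide":[-1.7,-30.9,0.8],"turn":-1.63,"grip":5},{"slide":[-1.7,-30.9,0.8],"turn":-1.63,"grip":5},{"slide":[-1.7,-30.9,0.8],"turn":-1.63,"grip":5},{"slide":[-1.7,-30.9,0.8],"turn":-1.63,"grip":5},{"slide":[-1.7,-30.9,0.8],"turn":-1.63,"grip":5},{"slide":[-1.7,-30.9,0.8],"turn":-1.63,"grip":5},{"slide":[-1.7,-30.9,0.8],"turn":-1.63,"grip":5},{"slide":[-1.7,-30.9,0.8],"turn":-1.63,"grip":5},{"slide":[-1.7,-30.9,0.8],"turn":-1.63,"grip":5},{"slide":[-1.7,-30.9,0.8],"turn":-1.63,"grip":5},{"slide":[-1.7,-30.9,0.8],"turn":-1.63,"grip":5},{"slide":[-1.7,-30.9,0.8],"turn":-1.63,"grip":5}]'
python3 - <<'E'
from h import *
st()
snap('top','t2.png');im=np.load('last_top.npz')['im'];cv2.imwrite('pics/c3.png',cv2.resize(im[160:300,300:460],None,fx=4,fy=4,interpolation=cv2.INTER_CUBIC)[:,:,::-1])
E
```

```text
time: 6.6
eef_pos: [0.4551, 0.0534, 0.185]
tcp_rot: [0.73, 0.684, 0.0, 0.0]
contact_force: [0.4, -0.2, -0.2]
opening: 0.583
finger_force: 0.0
6.6 [0.4551 0.0534 0.185 ] [[0.065, 0.998, 0.0], [0.998, -0.065, 0.0], [0.0, 0.0, -1.0]] [-0.11 -0.16  2.14  0.    1.17 -0.04] 0.5825362681725257 [ 0.4 -0.2 -0.2]
```

View pics/c3.png

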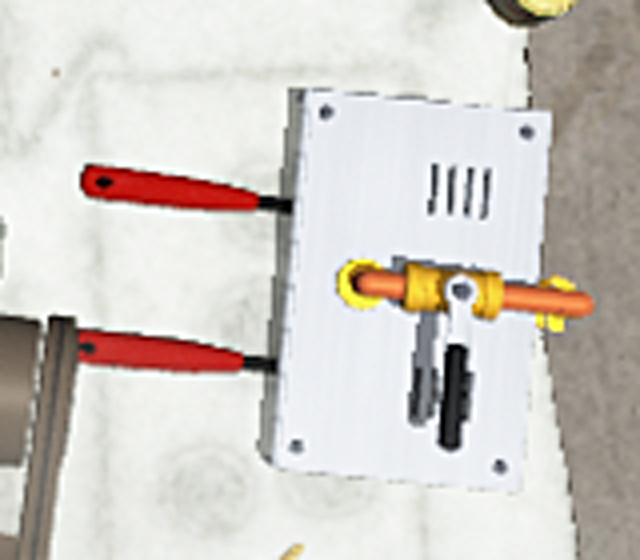

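```bash
python3 -m inch '[{"slide":[-14.8,1.4,0],"turn":0,"grip":5},{"slide":[-14.8,1.4,0],"turn":0,"grip":5},{"slide":[-14.8,1.4,0],"turn":0,"grip":5},{"slide":[-14.8,1.4,5],"turn":0,"grip":5},{"slide":[-14.8,1.4,10],"turn":0,"grip":5},{"slide":[-14.8,1.4,14],"turn":0,"grip":5},{"slide":[-14.8,1.4,16.5],"turn":0,"grip":5},{"slide":[-14.8,1.4,18],"turn":0,"grip":5},{"slide":[-14.8,1.4,18],"turn":0,"grip":5},{"slide":[-14.8,1.4,18],"turn":0,"grip":1.5},{"slide":[-14.8,1.4,18],"turn":0,"grip":1.5},{"slide":[-14.8,1.4,18],"turn":0,"grip":1.5},{"slide":[-14.8,1.4,18],"turn":0,"grip":1.5},{"slide":[-14.8,1.4,18],"turn":0,"grip":1.5},{"slide":[-14.8,1.4,18],"turn":0,"grip":1.5}]' 60;  python3 - <<'E'
from h import *
s=st();print(s['finger_force'])
E
```

```text
time: 8.15
eef_pos: [0.4612, -0.096, 0.0065]
tcp_rot: [0.729, 0.685, 0.001, 0.001]
contact_force: [-0.7, 0.4, 6.7]
opening: 0.222
finger_force: 59.0
8.15 [ 0.4612 -0.096   0.0065] [[0.062, 0.998, 0.003], [0.998, -0.062, -0.001], [-0.001, 0.003, -1.0]] [-0.42  0.16  2.2   0.    0.78 -0.36] 0.2224138448413989 [-0.7  0.4  6.7]
58.952700649533654
```

```bash
python3 -m inch '[{"slide":[3,0,-0.2],"turn":0,"grip":1.5},{"slide":[6,0,-0.2],"turn":0,"grip":1.5},{"slide":[9,0,-0.2],"turn":0,"grip":1.5},{"slide":[12,0,-0.2],"turn":0,"grip":1.5},{"slide":[15,0,-0.2],"turn":0,"grip":1.5},{"slide":[19,0,-0.2],"turn":0,"grip":1.5},{"slide":[20,0,-2],"turn":0,"grip":1.5},{"slide":[21,0,-6],"turn":0,"grip":1.5},{"slide":[23,0,-6],"turn":-0.1,"grip":1.5}]'
python3 - <<'E'
from h import *
st();print(go(.47,.15,.055),go(.47,.15,.007))
E
```

```text
time: 9.05
eef_pos: [0.4781, 0.1348, 0.0701]
tcp_rot: [0.693, 0.721, 0.004, 0.004]
contact_force: [0.8, 0.2, 0.1]
opening: 0.217
finger_force: 58.7
9.05 [0.4781 0.1348 0.0701] [[-0.04, 0.999, 0.01], [0.999, 0.04, 0.001], [0.0, 0.01, -1.0]] [ 0.07  0.09  2.13 -0.    0.91  0.03] 0.2170932097815193 [0.8 0.2 0.1]
[ 1.6 -0.8  1.5] [ 1.5 -0.8  6.3]
```

```bash
python3 -m inch '[{"slide":[1.5,-0.8,0],"turn":-1.5,"grip":1.5},{"slide":[1.5,-0.8,0],"turn":-1.5,"grip":1.5},{"slide":[1.5,-0.8,0],"turn":-1.5,"grip":1.5},{"slide":[1.5,-0.8,0],"turn":-1.5,"grip":1.5},{"slide":[1.5,-0.8,0],"turn":-1.5,"grip":1.5},{"slide":[1.5,-0.8,0],"turn":-1.5,"grip":1.5},{"slide":[1.5,-0.8,0],"turn":-1.5,"grip":1.5},{"slide":[1.5,-0.8,0],"turn":-1.5,"grip":1.5},{"slide":[1.5,-0.8,0],"turn":-1.5,"grip":1.5},{"slide":[1.5,-0.8,0],"turn":-1.5,"grip":1.5},{"slide":[1.5,-0.8,0],"turn":-1.5,"grip":1.5},{"slide":[1.5,-0.8,3],"turn":-1.5,"grip":1.5},{"slide":[1.5,-0.8,5],"turn":-1.5,"grip":1.5},{"slide":[1.5,-0.8,6.1],"turn":-1.5,"grip":1.5},{"slide":[1.5,-0.8,6.1],"turn":-1.5,"grip":1.5},{"slide":[1.5,-0.8,6.1],"turn":-1.5,"grip":4.5},{"slide":[1.5,-0.8,6.1],"turn":-1.5,"grip":4.5},{"slide":[1.5,-0.8,6.1],"turn":-1.5,"grip":4.5},{"slide":[1.5,-0.8,3],"turn":-1.5,"grip":4.5},{"slide":[1.5,-0.8,-2],"turn":-1.5,"grip":4.5}]'
python3 - <<'E'
from h import *
st();
E
```

```text
time: 11.05
eef_pos: [0.4623, 0.1483, 0.0822]
tcp_rot: [0.017, 1.0, -0.001, -0.005]
contact_force: [1.1, -0.0, 0.0]
opening: 0.528
finger_force: 0.0
11.05 [0.4623 0.1483 0.0822] [[-0.999, 0.034, -0.009], [0.034, 0.999, -0.001], [0.009, -0.001, -1.0]] [ 0.1   0.06  2.14  0.    0.96 -1.44] 0.5279071091502876 [ 1.1 -0.   0. ]
```

```bash
python3 -m inch '[{"slide":[-10.5,0,-3],"turn":3.1,"grip":4.5},{"slide":[-10.5,0,-3],"turn":3.1,"grip":4.5},{"slide":[-10.5,0,-3],"turn":3.1,"grip":4.5},{"slide":[-10.5,0,-3],"turn":3.1,"grip":4.5},{"slide":[-10.5,0,-3],"turn":3.1,"grip":4.5},{"slide":[-10.5,0,-3],"turn":3.1,"grip":4.5},{"slide":[-10.5,0,-3],"turn":3.1,"grip":4.5},{"slide":[-10.5,0,-3],"turn":3.1,"grip":4.5},{"slide":[-10.5,0,-3],"turn":3.1,"grip":4.5},{"slide":[-10.5,0,-3],"turn":3.1,"grip":4.5},{"slide":[-10.5,0,-3],"turn":3.1,"grip":4.5},{"slide":[-10.5,0,-3],"turn":3.1,"grip":4.5},{"slide":[-10.5,0,-3],"turn":3.1,"grip":4.5},{"slide":[-10.5,0,-3],"turn":3.1,"grip":4.5},{"slide":[-10.5,0,-3],"turn":3.1,"grip":4.5},{"slide":[-10.5,0,-3],"turn":3.1,"grip":4.5},{"slide":[-10.5,0,-3],"turn":3.1,"grip":4.5},{"slide":[-10.5,0,-3],"turn":3.1,"grip":4.5},{"slide":[-10.5,0,-3],"turn":3.1,"grip":4.5},{"slide":[-10.5,0,-3],"turn":3.1,"grip":4.5}]'; python3 -m inch '[{"slide":[0,0,0],"turn":0.15,"grip":4.5},{"slide":[0,0,0],"turn":0.15,"grip":4.5}]'
python3 - <<'E'
from h import *
st();print(go(.568,.146,.005))
snap('side','s2.png');im=np.load('last_side.npz')['im'];cv2.imwrite('pics/c4.png',cv2.resize(im[130:280,170:370],None,fx=4,fy=4,interpolation=cv2.INTER_CUBIC)[:,:,::-1])
E
```

```text
time: 13.05
eef_pos: [0.5704, 0.1453, 0.1146]
tcp_rot: [0.999, 0.051, -0.0, -0.0]
contact_force: [-0.3, 0.1, 0.4]
opening: 0.528
finger_force: 0.0
time: 13.25
eef_pos: [0.5704, 0.1453, 0.1146]
tcp_rot: [1.0, -0.021, -0.0, 0.0]
contact_force: [0.4, -0.8, 0.5]
opening: 0.527
finger_force: 0.0
13.25 [0.5704 0.1453 0.1146] [[0.999, -0.042, -0.001], [-0.042, -0.999, -0.0], [-0.001, 0.0, -1.0]] [ 0.08  0.22  1.88 -0.    1.04  1.69] 0.5269316758503152 [ 0.4 -0.8  0.5]
[-0.2 -0.1 11. ]
```

View pics/c4.png

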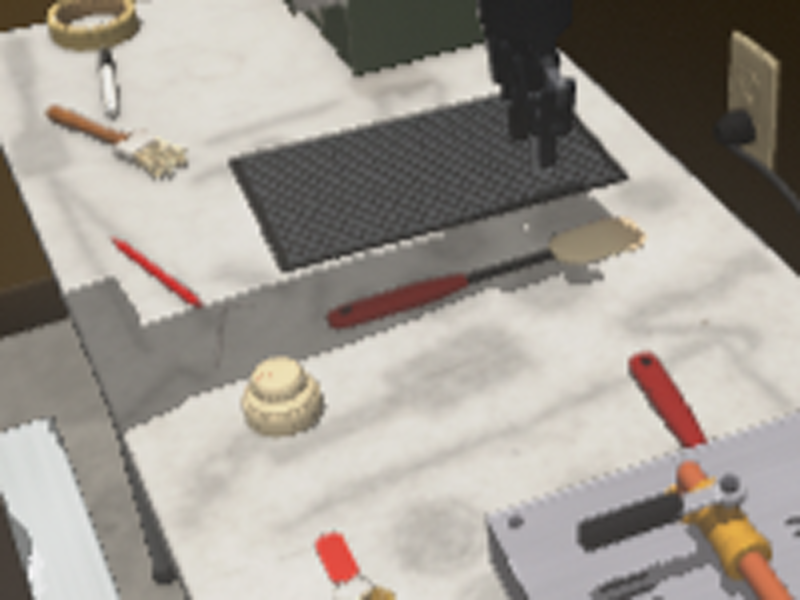

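Run:
```python
from h import *
f=lambda u,v,z:pt('side',170+u/4,130+v/4,z)
b=f(330,318,.008);j=f(468,282,.008);t=f(642,235,.005);e=f(553,257,.007)
print(b.round(3),j.round(3),e.round(3),t.round(3),np.linalg.norm(t-b),np.degrees(np.arctan2(*(t-b)[1::-1])))
c=(b+t)/2;u=(t-b)/np.linalg.norm(t-b);g=c+.035*u;print(g,go(g[0],g[1],.004))
```

```text
[0.381 0.151 0.008] [0.502 0.139 0.008] [0.583 0.136 0.007] [0.669 0.129 0.005] 0.2887720941585079 -4.362790304523695
[0.55993482 0.13729556 0.00613639] [-1.   0.8 11.1]
```

```bash
python3 -m inch '[{"slide":[-1,0.7,6],"turn":0.03,"grip":4.5},{"slide":[-1,0.7,9],"turn":0.03,"grip":4.5},{"slide":[-1,0.7,11.1],"turn":0.03,"grip":4.5},{"slide":[-1,0.7,11.1],"turn":0.03,"grip":0.5},{"slide":[-1,0.7,11.1],"turn":0.03,"grip":0.5},{"slide":[-1,0.7,11.1],"turn":0.03,"grip":0.5},{"slide":[-1,0.7,11.1],"turn":0.03,"grip":0.5},{"slide":[-1,0.7,11.1],"turn":0.03,"grip":0.5},{"slide":[-1,0.7,11.1],"turn":0.03,"grip":0.5},{"slide":[-1,0.7,9],"turn":0.03,"grip":0.5},{"slide":[-1,0.7,6],"turn":0.03,"grip":0.5},{"slide":[-1,0.7,5],"turn":0.03,"grip":0.5}]' 60
python3 - <<'E'
from h import *
st();print(go(.471,.055,.055),go(.471,.0504,.004))
E
```

```text
time: 14.5
eef_pos: [0.5624, 0.1389, 0.0681]
tcp_rot: [0.999, -0.035, 0.003, -0.0]
contact_force: [-0.1, -0.3, 0.5]
opening: 0.094
finger_force: 58.7
14.5 [0.5624 0.1389 0.0681] [[0.997, -0.071, 0.006], [-0.071, -0.997, 0.0], [0.005, -0.001, -1.0]] [0.07 0.26 1.93 0.   0.94 1.71] 0.09373284272028913 [-0.1 -0.3  0.5]
[-8.5  9.   1.3] [-8.5  9.5  6.4]
```

```bash
python3 -m inch '[{"slide":[-4,3,0],"turn":-1.57,"grip":0.5},{"slide":[-4,3,0],"turn":-1.57,"grip":0.5},{"slide":[-4,3,0],"turn":-1.57,"grip":0.5},{"slide":[-4,3,0],"turn":-1.57,"grip":0.5},{"slide":[-8.5,6,0],"turn":-1.57,"grip":0.5},{"slide":[-8.5,9,0],"turn":-1.57,"grip":0.5},{"slide":[-8.5,9,0],"turn":-1.57,"grip":0.5},{"slide":[-8.5,9,0],"turn":-1.57,"grip":0.5},{"slide":[-8.5,9,0],"turn":-1.57,"grip":0.5},{"slide":[-8.5,9,0],"turn":-1.57,"grip":0.5},{"slide":[-8.5,9,0],"turn":-1.57,"grip":0.5},{"slide":[-8.5,9,3],"turn":-1.57,"grip":0.5},{"slide":[-8.5,9,4.5],"turn":-1.57,"grip":0.5},{"slide":[-8.5,9,4.5],"turn":-1.57,"grip":0.5}]'
python3 - <<'E'
from h import *
st();print(go(.4705,.0504,.006),go(.4586,-.132,.006))
snap('top','t3.png');im=np.load('last_top.npz')['im'];cv2.imwrite('pics/c5.png',cv2.resize(im[160:300,260:460],None,fx=4,fy=4,interpolation=cv2.INTER_CUBIC)[:,:,::-1])
E
```

```text
time: 15.9
eef_pos: [0.4666, 0.0552, 0.0174]
tcp_rot: [0.732, 0.681, -0.002, -0.002]
contact_force: [0.2, 0.1, 0.3]
opening: 0.097
finger_force: 58.8
15.9 [0.4666 0.0552 0.0174] [[0.072, 0.997, -0.006], [0.997, -0.072, 0.001], [0.0, -0.006, -1.0]] [-0.1   0.14  2.2   0.    0.81 -0.03] 0.09675038516500668 [0.2 0.1 0.3]
[-0.5  0.4  1.1] [-18.7   0.6   1.1]
```

View pics/c5.png

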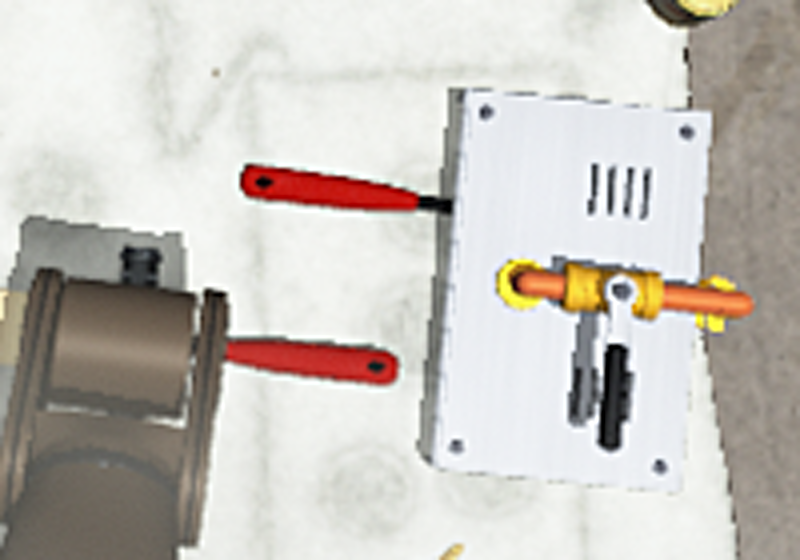

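```bash
cat >> h.py <<'E'
A=-.068;O=np.array([.511,-.246]);R2=np.array([[np.cos(A),np.sin(A)],[-np.sin(A),np.cos(A)]])
hood=lambda p:(R2@(np.array(p)[:2]-O)).round(4)
world=lambda x,y:(O+R2.T@[x,y]).round(4)
E
python3 - <<'E'
from h import *
for z in(.01,.02): print(hood(pt('top',260+398/4,160+367/4,z)))
s=st();print(hood(s['eef_pos']))
b=hood(pt('top',260+398/4,160+367/4,.02))
print(hood(pt('top',260+230/4,160+350/4,.02)))
E
```

```text
[-0.0663  0.1124]
[-0.0661  0.1134]
15.95 [0.4679 0.0551 0.0188] [[0.072, 0.997, -0.003], [0.997, -0.072, 0.0], [0.0, -0.003, -1.0]] [-0.1   0.14  2.19  0.    0.81 -0.03] 0.09031334643190347 [-0.3 -0.3 -0.6]
[-0.0635  0.2975]
[-0.0655  0.231 ]
```

```bash
python3 -m inch '[{"slide":[0,0.3,1.3],"turn":0,"grip":0.5},{"slide":[0,0.3,1.3],"turn":0,"grip":0.5},{"slide":[-3,0.3,1.3],"turn":0,"grip":0.5},{"slide":[-6,0.3,1.3],"turn":0,"grip":0.5},{"slide":[-9,0.3,1.3],"turn":0,"grip":0.5},{"slide":[-12,0.3,1.3],"turn":0,"grip":0.5},{"slide":[-14,0.3,1.3],"turn":0,"grip":0.5},{"slide":[-16,0.3,1.3],"turn":0,"grip":0.5},{"slide":[-17.5,0.3,1.3],"turn":0,"grip":0.5},{"slide":[-18.3,0.3,1.3],"turn":0,"grip":0.5},{"slide":[-18.3,0.3,1.3],"turn":0,"grip":0.5},{"slide":[-18.3,0.3,1.4],"turn":0,"grip":0.5}]'
python3 - <<'E'
from h import *
s=st();print(hood(s['eef_pos']))
E
```

```text
time: 17.15
eef_pos: [0.4592, -0.1275, 0.0065]
tcp_rot: [0.732, 0.681, 0.0, 0.0]
contact_force: [-0.1, -0.1, -1.1]
opening: 0.092
finger_force: 58.8
17.15 [ 0.4592 -0.1275  0.0065] [[0.072, 0.997, 0.001], [0.997, -0.072, -0.0], [-0.0, 0.001, -1.0]] [-0.48  0.17  2.19  0.    0.78 -0.41] 0.09221046670946939 [-0.1 -0.1 -1.1]
[-0.0597  0.1147]
```

```bash
python3 -m inch '[{"slide":[0,0,0.2],"turn":0,"grip":3},{"slide":[0,0,0.2],"turn":0,"grip":3},{"slide":[0,0,0.2],"turn":0,"grip":3},{"slide":[0,0,-4],"turn":0,"grip":4},{"slide":[0,0,-9],"turn":0,"grip":5},{"slide":[0,0,-12],"turn":0,"grip":5},{"slide":[22,9,-12],"turn":0,"grip":5},{"slide":[22,9,-12],"turn":0,"grip":5},{"slide":[22,9,-12],"turn":0,"grip":5},{"slide":[22,9,-12],"turn":0,"grip":5},{"slide":[22,9,-12],"turn":0,"grip":5},{"slide":[22,9,-12],"turn":0,"grip":5}]'
python3 - <<'E'
from h import *
st();print(go(.573,-.104,.13),go(.573,-.104,.0055))
snap('top','t4.png');im=np.load('last_top.npz')['im'];cv2.imwrite('pics/c6.png',cv2.resize(im[160:300,260:460],None,fx=4,fy=4,interpolation=cv2.INTER_CUBIC)[:,:,::-1])
E
```

```text
time: 18.35
eef_pos: [0.5659, 0.0893, 0.1262]
tcp_rot: [0.73, 0.683, 0.001, 0.0]
contact_force: [0.1, 0.1, -0.1]
opening: 0.585
finger_force: 0.0
18.35 [0.5659 0.0893 0.1262] [[0.067, 0.998, 0.001], [0.998, -0.067, 0.001], [0.001, 0.001, -1.0]] [-0.02  0.17  1.92  0.    1.05  0.05] 0.5848000313157466 [ 0.1  0.1 -0.1]
[-19.2   2.   -0.4] [-19.2   2.   12.1]
```

View pics/c6.png

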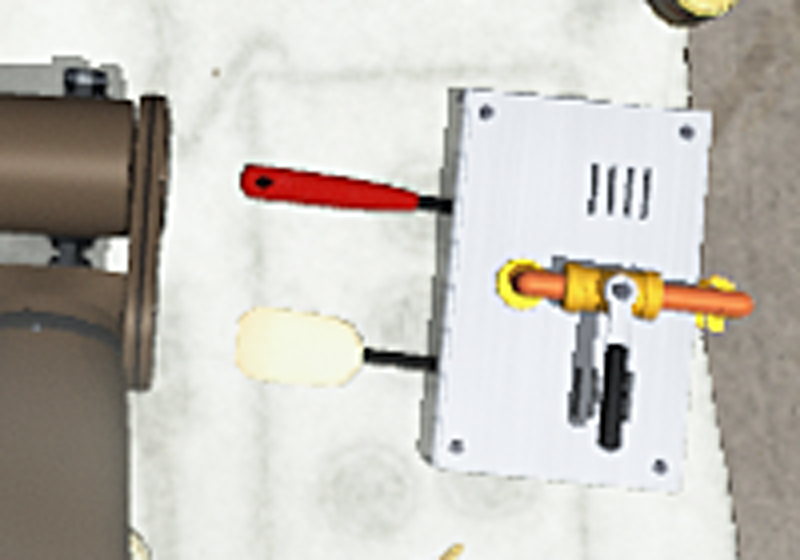

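```bash
python3 -m inch '[{"slide":[-19.2,2,0],"turn":0,"grip":5},{"slide":[-19.2,2,0],"turn":0,"grip":5},{"slide":[-19.2,2,0],"turn":0,"grip":5},{"slide":[-19.2,2,0],"turn":0,"grip":5},{"slide":[-19.2,2,4],"turn":0,"grip":5},{"slide":[-19.2,2,8],"turn":0,"grip":5},{"slide":[-19.2,2,11],"turn":0,"grip":5},{"slide":[-19.2,2,12],"turn":0,"grip":5},{"slide":[-19.2,2,12],"turn":0,"grip":5},{"slide":[-19.2,2,12],"turn":0,"grip":1.5},{"slide":[-19.2,2,12],"turn":0,"grip":1.5},{"slide":[-19.2,2,12],"turn":0,"grip":1.5},{"slide":[-19.2,2,12],"turn":0,"grip":1.5},{"slide":[-19.2,2,12],"turn":0,"grip":1.5},{"slide":[-19.2,2,12],"turn":0,"grip":1.5}]' 60;  python3 - <<'E'
from h import *
s=st();print(s['finger_force'])
print('near tip',hood(pt('top',260+235/4,160+350/4,.005)),'shaft@mouth',hood(pt('top',260+432/4,160+362/4,.007)))
E
```

```text
time: 19.9
eef_pos: [0.5724, -0.1084, 0.0085]
tcp_rot: [0.732, 0.681, 0.001, 0.002]
contact_force: [-0.9, 0.0, 5.7]
opening: 0.205
finger_force: 58.7
19.9 [ 0.5724 -0.1084  0.0085] [[0.071, 0.997, 0.004], [0.997, -0.071, -0.002], [-0.001, 0.004, -1.0]] [-0.36  0.37  1.93 -0.    0.84 -0.29] 0.20542534760139466 [-0.9  0.   5.7]
58.679525670886505
near tip [-0.0655  0.2272] shaft@mouth [-0.0607  0.0885]
```

```bash
python3 -m inch '[{"slide":[3,0,-0.2],"turn":0,"grip":1.5},{"slide":[6,0,-0.2],"turn":0,"grip":1.5},{"slide":[9,0,-0.2],"turn":0,"grip":1.5},{"slide":[12,0,-0.2],"turn":0,"grip":1.5},{"slide":[15,0,-0.2],"turn":0,"grip":1.5},{"slide":[19,0,-0.2],"turn":0,"grip":1.5},{"slide":[20,0,-2],"turn":0,"grip":1.5},{"slide":[21,0,-6],"turn":0,"grip":1.5},{"slide":[24,-4,-6],"turn":-0.1,"grip":1.5},{"slide":[24,-8,-6],"turn":-0.2,"grip":1.5}]'
python3 - <<'E'
from h import *
st();print(go(.47,.15,.055),go(.47,.15,.0085))
E
```

```text
time: 20.9
eef_pos: [0.5096, 0.1398, 0.0687]
tcp_rot: [0.658, 0.753, 0.003, 0.002]
contact_force: [-0.8, -0.7, -0.9]
opening: 0.207
finger_force: 58.9
20.9 [0.5096 0.1398 0.0687] [[-0.134, 0.991, 0.006], [0.991, 0.134, 0.002], [0.001, 0.006, -1.0]] [ 0.08  0.16  2.05  0.    0.92 -0.06] 0.20651468995848044 [-0.8 -0.7 -0.9]
[ 1.5 -3.8  1.3] [ 1.5 -3.8  6. ]
```

```bash
python3 -m inch '[{"slide":[1.5,-3.6,0],"turn":-1.42,"grip":1.5},{"slide":[1.5,-3.6,0],"turn":-1.42,"grip":1.5},{"slide":[1.5,-3.6,0],"turn":-1.42,"grip":1.5},{"slide":[1.5,-3.6,0],"turn":-1.42,"grip":1.5},{"slide":[1.5,-3.6,0],"turn":-1.42,"grip":1.5},{"slide":[1.5,-3.6,0],"turn":-1.42,"grip":1.5},{"slide":[1.5,-3.6,0],"turn":-1.42,"grip":1.5},{"slide":[1.5,-3.6,0],"turn":-1.42,"grip":1.5},{"slide":[1.5,-3.6,0],"turn":-1.42,"grip":1.5},{"slide":[1.5,-3.6,0],"turn":-1.42,"grip":1.5},{"slide":[1.5,-3.6,0],"turn":-1.42,"grip":1.5},{"slide":[1.5,-3.6,3],"turn":-1.42,"grip":1.5},{"slide":[1.5,-3.6,5],"turn":-1.42,"grip":1.5},{"slide":[1.5,-3.6,5.9],"turn":-1.42,"grip":1.5},{"slide":[1.5,-3.6,5.9],"turn":-1.42,"grip":1.5},{"slide":[1.5,-3.6,5.9],"turn":-1.42,"grip":4.5},{"slide":[1.5,-3.6,5.9],"turn":-1.42,"grip":4.5},{"slide":[1.5,-3.6,5.9],"turn":-1.42,"grip":4.5},{"slide":[1.5,-3.6,3],"turn":-1.42,"grip":4.5},{"slide":[1.5,-3.6,-2],"turn":-1.42,"grip":4.5}]'; python3 -m inch '[{"slide":[-9.5,0,-3],"turn":3.1,"grip":4.5},{"slide":[-9.5,0,-3],"turn":3.1,"grip":4.5},{"slide":[-9.5,0,-3],"turn":3.1,"grip":4.5},{"slide":[-9.5,0,-3],"turn":3.1,"grip":4.5},{"slide":[-9.5,0,-3],"turn":3.1,"grip":4.5},{"slide":[-9.5,0,-3],"turn":3.1,"grip":4.5},{"slide":[-9.5,0,-3],"turn":3.1,"grip":4.5},{"slide":[-9.5,0,-3],"turn":3.1,"grip":4.5},{"slide":[-9.5,0,-3],"turn":3.1,"grip":4.5},{"slide":[-9.5,0,-3],"turn":3.1,"grip":4.5},{"slide":[-9.5,0,-3],"turn":3.1,"grip":4.5},{"slide":[-9.5,0,-3],"turn":3.1,"grip":4.5},{"slide":[-9.5,0,-3],"turn":3.1,"grip":4.5},{"slide":[-9.5,0,-3],"turn":3.1,"grip":4.5},{"slide":[-9.5,0,-3],"turn":3.1,"grip":4.5},{"slide":[-9.5,0,-3],"turn":3.1,"grip":4.5},{"slide":[-9.5,0,-3],"turn":3.1,"grip":4.5},{"slide":[-9.5,0,-3],"turn":3.1,"grip":4.5},{"slide":[-9.5,0,-3],"turn":3.1,"grip":4.5},{"slide":[-9.5,0,-3],"turn":3.1,"grip":4.5}]'; python3 -m inch '[{"slide":[0,0,0],"turn":0.15,"grip":4.5},{"slide":[0,0,0],"turn":0.15,"grip":4.5}]'
python3 - <<'E'
from h import *
st()
snap('side','s3.png');im=np.load('last_side.npz')['im'];cv2.imwrite('pics/c7.png',cv2.resize(im[130:280,170:370],None,fx=4,fy=4,interpolation=cv2.INTER_CUBIC)[:,:,::-1])
E
```

```text
time: 22.9
eef_pos: [0.4672, 0.1473, 0.0832]
tcp_rot: [0.012, 1.0, -0.001, -0.005]
contact_force: [1.2, -0.6, 0.9]
opening: 0.525
finger_force: 0.0
time: 24.9
eef_pos: [0.5654, 0.1455, 0.1158]
tcp_rot: [0.998, 0.056, -0.0, 0.0]
contact_force: [-0.2, 0.4, -0.5]
opening: 0.532
finger_force: 0.0
time: 25.1
eef_pos: [0.5654, 0.1455, 0.1158]
tcp_rot: [1.0, -0.016, -0.0, 0.0]
contact_force: [-0.9, 0.6, -0.8]
opening: 0.524
finger_force: 0.0
25.1 [0.5654 0.1455 0.1158] [[1.0, -0.031, -0.0], [-0.031, -1.0, -0.0], [-0.0, 0.0, -1.0]] [ 0.08  0.21  1.89 -0.    1.04  1.68] 0.5235120209980394 [-0.9  0.6 -0.8]
```

View pics/c7.png

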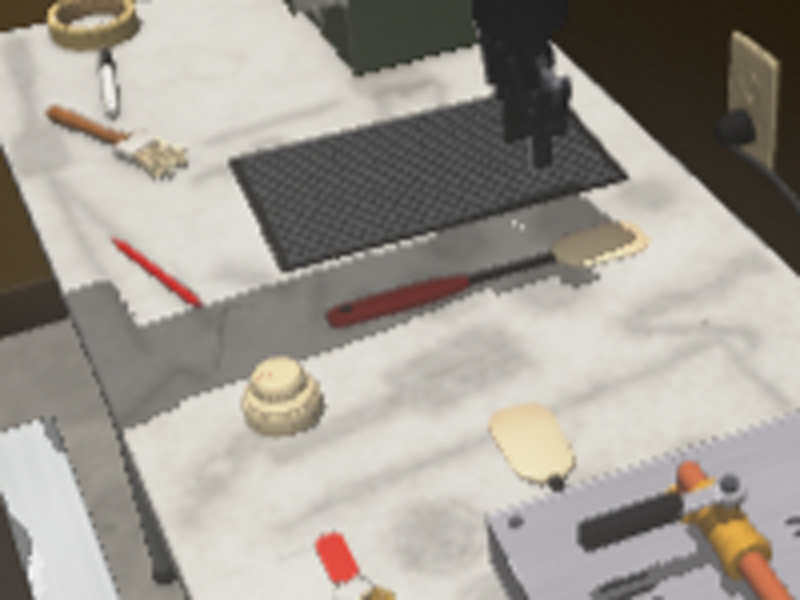

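```bash
python3 -m inch '[{"slide":[-0.4,0.7,6],"turn":0.04,"grip":4.5},{"slide":[-0.4,0.7,9],"turn":0.04,"grip":4.5},{"slide":[-0.4,0.7,11.2],"turn":0.04,"grip":4.5},{"slide":[-0.4,0.7,11.2],"turn":0.04,"grip":0.5},{"slide":[-0.4,0.7,11.2],"turn":0.04,"grip":0.5},{"slide":[-0.4,0.7,11.2],"turn":0.04,"grip":0.5},{"slide":[-0.4,0.7,11.2],"turn":0.04,"grip":0.5},{"slide":[-0.4,0.7,11.2],"turn":0.04,"grip":0.5},{"slide":[-0.4,0.7,11.2],"turn":0.04,"grip":0.5},{"slide":[-0.4,0.7,9],"turn":0.04,"grip":0.5},{"slide":[-0.4,0.7,6],"turn":0.04,"grip":0.5},{"slide":[-0.4,0.7,5],"turn":0.04,"grip":0.5}]' 60
python3 - <<'E'
from h import *
w=world(.058,.305);st();print(w,go(*w,.068),go(*w,.02))
E
```

```text
time: 26.35
eef_pos: [0.5632, 0.1388, 0.0691]
tcp_rot: [0.999, -0.035, 0.003, -0.0]
contact_force: [0.3, 0.4, 0.7]
opening: 0.083
finger_force: 58.7
26.35 [0.5632 0.1388 0.0691] [[0.997, -0.071, 0.005], [-0.071, -0.997, 0.0], [0.005, -0.001, -1.0]] [ 0.07  0.26  1.93 -0.    0.95  1.71] 0.08309839329163315 [0.3 0.4 0.7]
[0.5896 0.0544] [3.2 8.2 0.1] [3.2 8.2 4.9]
```

```bash
python3 -m inch '[{"slide":[1.5,3,0],"turn":-1.57,"grip":0.5},{"slide":[1.5,3,0],"turn":-1.57,"grip":0.5},{"slide":[1.5,3,0],"turn":-1.57,"grip":0.5},{"slide":[1.5,3,0],"turn":-1.57,"grip":0.5},{"slide":[3,6,0],"turn":-1.57,"grip":0.5},{"slide":[3,8.2,0],"turn":-1.57,"grip":0.5},{"slide":[3,8.2,0],"turn":-1.57,"grip":0.5},{"slide":[3,8.2,0],"turn":-1.57,"grip":0.5},{"slide":[3,8.2,0],"turn":-1.57,"grip":0.5},{"slide":[3,8.2,0],"turn":-1.57,"grip":0.5},{"slide":[3,8.2,0],"turn":-1.57,"grip":0.5},{"slide":[3,8.2,3],"turn":-1.57,"grip":0.5},{"slide":[3,8.2,4.7],"turn":-1.57,"grip":0.5},{"slide":[3,8.2,4.7],"turn":-1.57,"grip":0.5}]'
python3 - <<'E'
from h import *
s=st();print(hood(s['eef_pos']))
snap('top','t5.png');im=np.load('last_top.npz')['im'];cv2.imwrite('pics/c8.png',cv2.resize(im[160:300,260:460],None,fx=4,fy=4,interpolation=cv2.INTER_CUBIC)[:,:,::-1])
E
```

```text
time: 27.75
eef_pos: [0.5822, 0.055, 0.0153]
tcp_rot: [0.732, 0.681, -0.003, -0.003]
contact_force: [0.6, 0.1, 0.5]
opening: 0.088
finger_force: 58.8
27.75 [0.5822 0.055  0.0153] [[0.072, 0.997, -0.008], [0.997, -0.072, 0.001], [0.0, -0.008, -1.0]] [-0.08  0.36  1.92  0.    0.87 -0.01] 0.08776662585388147 [0.6 0.1 0.5]
[0.0506 0.3051]
```

View pics/c8.png

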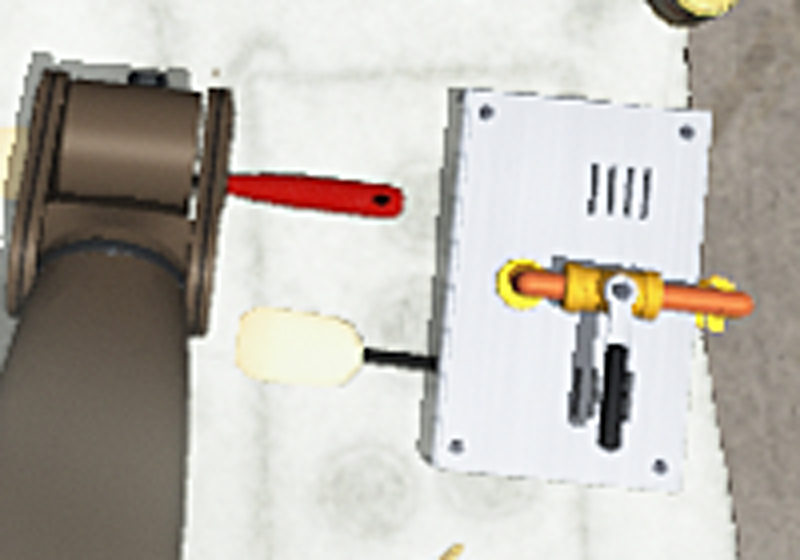

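Run:
```python
from h import *
print(hood(pt('top',260+404/4,160+201/4,.02)),hood(pt('top',260+230/4,160+185/4,.02)),hood(ctrl.get_state()['eef_pos']))
```

```text
[0.0495 0.1195] [0.0489 0.242 ] [0.0521 0.3051]
```

Butt at hood y 0.1195; push in by 0.19 (to −0.0705).

```bash
python3 -m inch '[{"slide":[0,0.4,1],"turn":0,"grip":0.5},{"slide":[0,0.4,1],"turn":0,"grip":0.5},{"slide":[-3,0.4,1],"turn":0,"grip":0.5},{"slide":[-6,0.4,1],"turn":0,"grip":0.5},{"slide":[-9,0.4,1],"turn":0,"grip":0.5},{"slide":[-12,0.4,1],"turn":0,"grip":0.5},{"slide":[-14,0.4,1],"turn":0,"grip":0.5},{"slide":[-16,0.4,1],"turn":0,"grip":0.5},{"slide":[-18,0.4,1],"turn":0,"grip":0.5},{"slide":[-19,0.4,1],"turn":0,"grip":0.5},{"slide":[-19,0.4,1],"turn":0,"grip":0.5},{"slide":[-19,0.4,1.1],"turn":0,"grip":0.5}]'
python3 - <<'E'
from h import *
s=st();print(hood(s['eef_pos']))
E
```

```text
time: 29.0
eef_pos: [0.576, -0.1348, 0.0083]
tcp_rot: [0.732, 0.681, 0.0, 0.0]
contact_force: [0.0, 0.2, -0.3]
opening: 0.087
finger_force: 58.8
29.0 [ 0.576  -0.1348  0.0083] [[0.072, 0.997, 0.001], [0.997, -0.072, 0.0], [0.0, 0.001, -1.0]] [-0.4   0.38  1.91  0.    0.85 -0.33] 0.08711108021873945 [ 0.   0.2 -0.3]
[0.0573 0.1154]
```

```bash
python3 -m inch '[{"slide":[0,0,0.2],"turn":0,"grip":3},{"slide":[0,0,0.2],"turn":0,"grip":3},{"slide":[0,0,0.2],"turn":0,"grip":3},{"slide":[0,0,-4],"turn":0,"grip":4},{"slide":[0,0,-9],"turn":0,"grip":4},{"slide":[0,0,-14],"turn":0,"grip":4},{"slide":[0,0,-19],"turn":0,"grip":4},{"slide":[-11.2,-14.9,-19],"turn":1.57,"grip":4},{"slide":[-11.2,-14.9,-19],"turn":1.57,"grip":4},{"slide":[-11.2,-14.9,-19],"turn":1.57,"grip":4},{"slide":[-11.2,-14.9,-19],"turn":1.57,"grip":4},{"slide":[-11.2,-14.9,-19],"turn":1.57,"grip":4},{"slide":[-11.2,-14.9,-19],"turn":1.57,"grip":4},{"slide":[-11.2,-14.9,-19],"turn":1.57,"grip":4},{"slide":[-11.2,-14.9,-19],"turn":1.57,"grip":4},{"slide":[-11.2,-14.9,-19],"turn":1.57,"grip":4},{"slide":[-11.2,-14.9,-19],"turn":1.57,"grip":4},{"slide":[-11.2,-14.9,-19],"turn":1.57,"grip":4},{"slide":[-11.2,-14.9,-19],"turn":1.57,"grip":4},{"slide":[-11.2,-14.9,-19],"turn":1.57,"grip":4}]'
python3 - <<'E'
from h import *
st();print(go(.435,-.258,.19),go(.435,-.258,.104))
snap('top','t6.png');im=np.load('last_top.npz')['im'];cv2.imwrite('pics/c9.png',cv2.resize(im[160:300,260:460],None,fx=4,fy=4,interpolation=cv2.INTER_CUBIC)[:,:,::-1])
E
```

```text
time: 31.0
eef_pos: [0.4191, -0.2358, 0.1981]
tcp_rot: [0.999, -0.035, 0.0, 0.0]
contact_force: [-0.6, -0.1, 0.3]
opening: 0.469
finger_force: 0.0
31.0 [ 0.4191 -0.2358  0.1981] [[0.998, -0.069, 0.0], [-0.069, -0.998, -0.0], [0.0, 0.0, -1.0]] [-0.72 -0.12  2.07  0.    1.19  0.92] 0.4686308153361732 [-0.6 -0.1  0.3]
[1.7 2.1 0.8] [1.7 2.1 9.4]
```

View pics/c9.png

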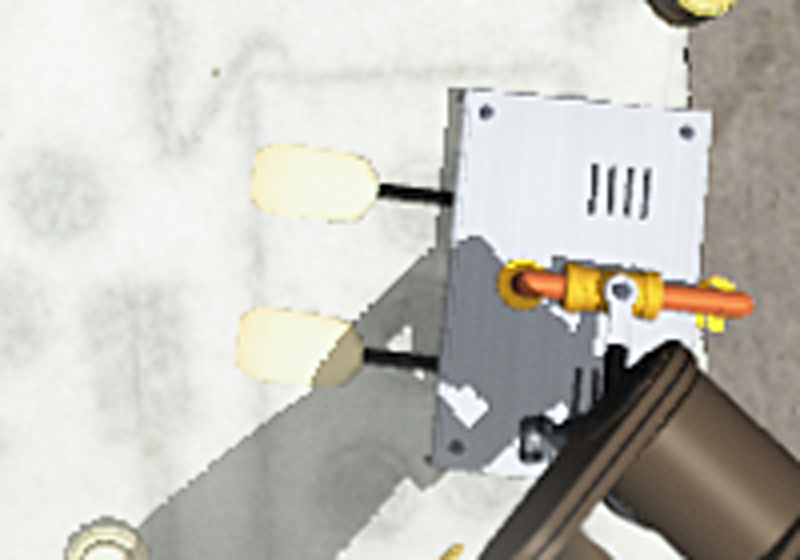

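```bash
python3 -m inch '[{"slide":[1.7,2.1,0],"turn":0,"grip":4},{"slide":[1.7,2.1,0],"turn":0,"grip":4},{"slide":[1.7,2.1,4],"turn":0,"grip":4},{"slide":[1.7,2.1,7],"turn":0,"grip":4},{"slide":[1.7,2.1,9.5],"turn":0,"grip":4},{"slide":[1.7,2.1,9.5],"turn":0,"grip":4},{"slide":[1.7,2.1,9.5],"turn":0,"grip":2.2},{"slide":[1.7,2.1,9.5],"turn":0,"grip":2.2},{"slide":[1.7,2.1,9.5],"turn":0,"grip":2.2}]' 30
python3 - <<'E'
from h import *
st();
for u,v in((251,180),(235,350)):print(hood(pt('top',260+u/4,160+v/4,.005)))
E
```

```text
time: 31.95
eef_pos: [0.4355, -0.2591, 0.105]
tcp_rot: [0.999, -0.036, 0.001, 0.001]
contact_force: [0.2, -0.4, -0.1]
opening: 0.256
finger_force: 0.0
31.95 [ 0.4355 -0.2591  0.105 ] [[0.997, -0.071, 0.003], [-0.071, -0.997, -0.002], [0.003, 0.002, -1.0]] [-0.74  0.06  2.09 -0.    0.99  0.9 ] 0.25612660044936747 [ 0.2 -0.4 -0.1]
[0.0547 0.2273]
[-0.0655  0.2272]
```

```bash
python3 -m inch '[{"slide":[0.1,1.1,0],"turn":-0.15,"grip":2.2},{"slide":[0.3,2.2,0],"turn":-0.3,"grip":2.2},{"slide":[0.7,3.3,0],"turn":-0.45,"grip":2.2},{"slide":[1.3,4.2,0],"turn":-0.6,"grip":2.2},{"slide":[2,5.1,0],"turn":-0.75,"grip":2.2},{"slide":[2.8,5.9,0],"turn":-0.9,"grip":2.2},{"slide":[3.8,6.5,0],"turn":-1.05,"grip":2.2},{"slide":[4.8,7,0],"turn":-1.2,"grip":2.2},{"slide":[5.9,7.3,0],"turn":-1.35,"grip":2.2},{"slide":[7,7.5,0],"turn":-1.5,"grip":2.2},{"slide":[8.1,7.5,0],"turn":-1.65,"grip":2.2},{"slide":[8.3,7.4,0],"turn":-1.68,"grip":2.2},{"slide":[8.3,7.4,0],"turn":-1.68,"grip":2.2},{"slide":[8.3,7.4,0],"turn":-1.68,"grip":2.2}]';  python3 - <<'E'
from h import *
s=st();a=np.array([.51,-.263]);p=s['eef_pos'];print('r',np.linalg.norm(p[:2]-a),np.degrees(np.arctan2(*(p[:2]-a)[::-1])))
E
```

```text
time: 33.35
eef_pos: [0.5081, -0.3387, 0.1039]
tcp_rot: [0.693, 0.721, -0.004, -0.004]
contact_force: [-13.1, -1.2, 4.9]
opening: 0.258
finger_force: 6.5
33.35 [ 0.5081 -0.3387  0.1039] [[-0.039, 0.999, -0.011], [0.999, 0.039, 0.0], [0.001, -0.011, -1.0]] [-0.75  0.28  1.83 -0.01  1.04 -0.79] 0.2575209924219066 [-13.1  -1.2   4.9]
r 0.07567979724254024 -91.40529564818864
```

```bash
for i in 1 2 3 4 5; do python3 -m inch '[{"slide":[0,0,0],"turn":0,"grip":2.2},{"slide":[0,0,0],"turn":0,"grip":2.2},{"slide":[0,0,0],"turn":0,"grip":2.2},{"slide":[0,0,0],"turn":0,"grip":2.2},{"slide":[0,0,0],"turn":0,"grip":2.2},{"slide":[0,0,0],"turn":0,"grip":2.2},{"slide":[0,0,0],"turn":0,"grip":2.2},{"slide":[0,0,0],"turn":0,"grip":2.2},{"slide":[0,0,0],"turn":0,"grip":2.2},{"slide":[0,0,0],"turn":0,"grip":2.2},{"slide":[0,0,0],"turn":0,"grip":2.2},{"slide":[0,0,0],"turn":0,"grip":2.2},{"slide":[0,0,0],"turn":0,"grip":2.2},{"slide":[0,0,0],"turn":0,"grip":2.2},{"slide":[0,0,0],"turn":0,"grip":2.2},{"slide":[0,0,0],"turn":0,"grip":2.2},{"slide":[0,0,0],"turn":0,"grip":2.2},{"slide":[0,0,0],"turn":0,"grip":2.2},{"slide":[0,0,0],"turn":0,"grip":2.2},{"slide":[0,0,0],"turn":0,"grip":2.2}]' | tail -5; done;  python3 - <<'E'
from h import *
st()
snap('top','t7.png');im=np.load('last_top.npz')['im'];cv2.imwrite('pics/c10.png',cv2.resize(im[160:300,260:460],None,fx=4,fy=4,interpolation=cv2.INTER_CUBIC)[:,:,::-1])
E
```

```text
eef_pos: [0.5081, -0.3387, 0.1039]
tcp_rot: [0.693, 0.721, -0.003, -0.004]
contact_force: [-12.9, -1.6, 5.6]
opening: 0.257
finger_force: 6.4
eef_pos: [0.5081, -0.3387, 0.1039]
tcp_rot: [0.693, 0.721, -0.003, -0.004]
contact_force: [-12.3, -1.0, 5.4]
opening: 0.251
finger_force: 6.4
eef_pos: [0.5081, -0.3387, 0.1039]
tcp_rot: [0.693, 0.721, -0.003, -0.004]
contact_force: [-14.1, -1.3, 4.2]
opening: 0.261
finger_force: 6.4
eef_pos: [0.5082, -0.3387, 0.1039]
tcp_rot: [0.693, 0.721, -0.003, -0.004]
contact_force: [-12.5, -1.4, 4.7]
opening: 0.254
finger_force: 6.4
eef_pos: [0.5081, -0.3387, 0.1039]
tcp_rot: [0.693, 0.721, -0.003, -0.004]
contact_force: [-13.5, 0.2, 5.1]
opening: 0.255
finger_force: 6.4
43.35 [ 0.5081 -0.3387  0.1039] [[-0.039, 0.999, -0.01], [0.999, 0.039, 0.0], [0.001, -0.01, -1.0]] [-0.75  0.28  1.83 -0.01  1.04 -0.79] 0.2549057940078761 [-13.5   0.2   5.1]
```

View pics/c10.png

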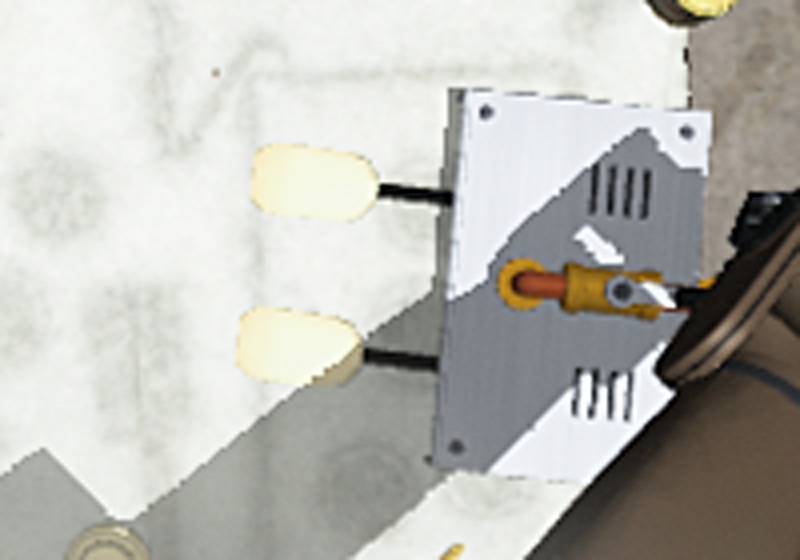

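```bash
python3 -m inch '[{"slide":[0.1,-1.1,0],"turn":0.15,"grip":2.2},{"slide":[0.3,-2.2,0],"turn":0.3,"grip":2.2},{"slide":[0.7,-3.3,0],"turn":0.45,"grip":2.2},{"slide":[1.3,-4.2,0],"turn":0.6,"grip":2.2},{"slide":[2,-5.1,0],"turn":0.75,"grip":2.2},{"slide":[2.8,-5.9,0],"turn":0.9,"grip":2.2},{"slide":[3.8,-6.5,0],"turn":1.05,"grip":2.2},{"slide":[4.8,-7,0],"turn":1.2,"grip":2.2},{"slide":[5.9,-7.3,0],"turn":1.35,"grip":2.2},{"slide":[7,-7.5,0],"turn":1.5,"grip":2.2},{"slide":[8.1,-7.5,0],"turn":1.65,"grip":2.2},{"slide":[8.8,-7.4,0],"turn":1.74,"grip":2.2},{"slide":[8.8,-7.4,0],"turn":1.74,"grip":2.2},{"slide":[8.8,-7.4,0],"turn":1.74,"grip":2.2}]';  python3 - <<'E'
from h import *
s=st();a=np.array([.51,-.263]);p=s['eef_pos'];print('r',np.linalg.norm(p[:2]-a),np.degrees(np.arctan2(*(p[:2]-a)[::-1])))
E
```

```text
time: 44.8
eef_pos: [0.4355, -0.255, 0.105]
tcp_rot: [0.998, -0.065, 0.001, 0.003]
contact_force: [-1.0, -4.6, -0.3]
opening: 0.258
finger_force: 2.4
44.8 [ 0.4355 -0.255   0.105 ] [[0.992, -0.129, 0.002], [-0.129, -0.992, -0.006], [0.003, 0.006, -1.0]] [-0.73  0.05  2.09 -0.    0.99  0.97] 0.2580314197941187 [-1.  -4.6 -0.3]
r 0.07495798304588937 173.89115922935602
```

```bash
python3 -m inch '[{"slide":[0,-0.2,0],"turn":0.03,"grip":2.2},{"slide":[0,-0.2,0],"turn":0.03,"grip":2.2},{"slide":[0,-0.2,0],"turn":0.03,"grip":2.2},{"slide":[0,0.5,0],"turn":0,"grip":4},{"slide":[0,0.5,0],"turn":0,"grip":4},{"slide":[0,0.5,0],"turn":0,"grip":4},{"slide":[0,0.5,-4],"turn":0,"grip":4},{"slide":[0,0.5,-9],"turn":0,"grip":4}]'
python3 - <<'E'
from h import *
w=world(.056,.115);st();print(w,go(*w,.19))
E
```

```text
time: 45.6
eef_pos: [0.4325, -0.2559, 0.1913]
tcp_rot: [0.998, -0.066, -0.003, -0.002]
contact_force: [1.3, -1.4, 0.4]
opening: 0.469
finger_force: 0.0
45.6 [ 0.4325 -0.2559  0.1913] [[0.991, -0.131, -0.005], [-0.131, -0.991, 0.005], [-0.006, -0.004, -1.0]] [-0.74 -0.06  2.03  0.    1.18  0.97] 0.4693392107342741 [ 1.3 -1.4  0.4]
[ 0.5747 -0.1351] [ 12.5 -13.8   0.1]
```

```bash
python3 -m inch '[{"slide":[10,-33,0],"turn":-1.63,"grip":4},{"slide":[10,-33,0],"turn":-1.63,"grip":4},{"slide":[10,-33,0],"turn":-1.63,"grip":4},{"slide":[10,-33,0],"turn":-1.63,"grip":4},{"slide":[10,-33,0],"turn":-1.63,"grip":4},{"slide":[10,-33,0],"turn":-1.63,"grip":4},{"slide":[10,-33,0],"turn":-1.63,"grip":4},{"slide":[10,-33,0],"turn":-1.63,"grip":4},{"slide":[10,-33,0],"turn":-1.63,"grip":4},{"slide":[10,-33,0],"turn":-1.63,"grip":4},{"slide":[10,-33,0],"turn":-1.63,"grip":4},{"slide":[10,-33,0],"turn":-1.63,"grip":4}]'
python3 - <<'E'
from h import *
w=world(.056,.115);st();print(w,go(*w,.005))
im,_=snap('top','t8.png')
d=lambda f,r:cv2.absdiff(cv2.imread('pics/'+f),im[:,:,::-1])[r[0]:r[1],r[2]:r[3]].max(2)
L=(235,275,405,425);print('lever vs shut',(d('t5.png',L)>40).sum(),'vs 7',(d('t7.png',L)>40).sum())
for H in((193,218,318,372),(234,260,318,372)):print('head',(d('t6.png',H)>40).sum(),(d('t7.png',H)>40).sum())
E
```

```text
time: 46.8
eef_pos: [0.5763, 0.0569, 0.1932]
tcp_rot: [0.732, 0.681, 0.0, 0.0]
contact_force: [-0.4, 0.9, 0.3]
opening: 0.467
finger_force: 0.0
46.8 [0.5763 0.0569 0.1932] [[0.072, 0.997, 0.0], [0.997, -0.072, 0.0], [0.0, 0.0, -1.0]] [-0.08  0.11  1.85  0.    1.18 -0.  ] 0.4669761322978284 [-0.4  0.9  0.3]
[ 0.5747 -0.1351] [-19.2   1.2  18.8]
lever vs shut 0 vs 7 519
head 11 6
head 550 471
```

Run:
```python
from h import *
im=cv2.imread('pics/t8.png')
for f in('t4.png','t5.png'):
    for H in((234,260,318,372),):
        print(f,(cv2.absdiff(cv2.imread('pics/'+f),im)[H[0]:H[1],H[2]:H[3]].max(2)>40).sum())
# cream mask
for f in('t5.png','t8.png'):
    h=cv2.cvtColor(cv2.imread('pics/'+f),cv2.COLOR_BGR2HSV)
    m=((h[:,:,0]>12)&(h[:,:,0]<35)&(h[:,:,1]>35)&(h[:,:,2]>100)).astype(np.uint8);m[:180]=0;m[290:]=0;m[:,:280]=0;m[:,373:]=0
    n,l,s,c=cv2.connectedComponentsWithStats(m)
    for i in range(1,n):
        if s[i,4]>60:print(f,s[i],c[i].round(1),hood(pt('top',*c[i],.005)))
```

```text
t4.png 4
t5.png 0
t5.png [280 187  29  19 432] [293.7 196.3] [0.0714 0.3116]
t5.png [319 237  32  17 107] [328.1 242.7] [-0.0497  0.2022]
t5.png [280 249  25  41 889] [291.2 270.6] [-0.1369  0.2978]
t8.png [280 183  29  22 500] [293.2 193.9] [0.0781 0.3135]
t8.png [308 184  10  71 141] [312.4 220.3] [0.0089 0.2522]
t8.png [280 186  33  68 310] [299.1 229.1] [-0.0193  0.2873]
t8.png [323 196  13  17  71] [326.1 202.5] [0.0626 0.2186]
t8.png [319 237  14  18  75] [322.3 243.4] [-0.053   0.2183]
t8.png [280 244  23  46 906] [289.6 267.8] [-0.1297  0.3031]
```

```bash
python3 -m inch '[{"slide":[-19.2,1.3,0],"turn":0,"grip":4},{"slide":[-19.2,1.3,0],"turn":0,"grip":4},{"slide":[-19.2,1.3,0],"turn":0,"grip":4},{"slide":[-19.2,1.3,0],"turn":0,"grip":4},{"slide":[-19.2,1.3,5],"turn":0,"grip":4},{"slide":[-19.2,1.3,10],"turn":0,"grip":4},{"slide":[-19.2,1.3,15],"turn":0,"grip":4},{"slide":[-19.2,1.3,17.5],"turn":0,"grip":4},{"slide":[-19.2,1.3,18.6],"turn":0,"grip":4},{"slide":[-19.2,1.3,18.6],"turn":0,"grip":4},{"slide":[-19.2,1.3,18.6],"turn":0,"grip":0.5},{"slide":[-19.2,1.3,18.6],"turn":0,"grip":0.5},{"slide":[-19.2,1.3,18.6],"turn":0,"grip":0.5},{"slide":[-19.2,1.3,18.6],"turn":0,"grip":0.5},{"slide":[-19.2,1.3,18.6],"turn":0,"grip":0.5},{"slide":[-19.2,1.3,18.6],"turn":0,"grip":0.5}]' 60;  python3 -m inch '[{"slide":[3,0,-0.3],"turn":0,"grip":0.5},{"slide":[6,0,-0.3],"turn":0,"grip":0.5},{"slide":[9,0,-0.3],"turn":0,"grip":0.5},{"slide":[12,0,-0.3],"turn":0,"grip":0.5},{"slide":[15,0,-0.3],"turn":0,"grip":0.5},{"slide":[19,0,-0.3],"turn":0,"grip":0.5},{"slide":[20,0,-2],"turn":0,"grip":0.5},{"slide":[21,0,-6],"turn":0,"grip":0.5},{"slide":[24,0,-6],"turn":0.1,"grip":0.5}]'
python3 - <<'E'
from h import *
st();print(go(.5815,.38,.055))
E
```

```text
time: 48.45
eef_pos: [0.5768, -0.1367, 0.0093]
tcp_rot: [0.732, 0.681, 0.0, 0.001]
contact_force: [-1.1, 0.4, 5.6]
opening: 0.061
finger_force: 3.4
time: 49.35
eef_pos: [0.5972, 0.103, 0.0732]
tcp_rot: [0.767, 0.642, 0.004, 0.004]
contact_force: [0.5, -0.1, 1.2]
opening: 0.057
finger_force: 0.0
49.35 [0.5972 0.103  0.0732] [[0.175, 0.984, 0.011], [0.985, -0.175, -0.0], [0.002, 0.011, -1.0]] [ 0.    0.31  1.86 -0.    0.96  0.18] 0.05702033410445565 [ 0.5 -0.1  1.2]
[27.  -6.4  1.8]
```

```bash
python3 -m inch '[{"slide":[0,0,-6],"turn":-0.1,"grip":4},{"slide":[0,0,-6],"turn":-0.1,"grip":4},{"slide":[0,0,-6],"turn":-0.1,"grip":4}]' >/dev/null
python3 - <<'E'
from h import *
im,_=snap('top','t9.png');im=im[:,:,::-1]
for H in((193,218,318,350),(193,218,350,372),(234,260,318,372)):print((cv2.absdiff(cv2.imread('pics/t5.png'),im)[H[0]:H[1],H[2]:H[3]].max(2)>40).sum(),(cv2.absdiff(cv2.imread('pics/t7.png'),im)[H[0]:H[1],H[2]:H[3]].max(2)>40).sum())
cv2.imwrite('pics/c11.png',cv2.resize(im[160:300,240:440],None,fx=4,fy=4,interpolation=cv2.INTER_CUBIC))
a=im[180:270:3,300:380:2]
for r in a: print(''.join('#' if p.max()<70 else 'R' if p[2]>p[1]+60 else 'c' if int(p[2])-int(p[0])>35 and p.max()>120 else '.' for p in r.astype(int)))
st()
E
```

```text
311 1
155 8
0 474
........................................
........................................
........................................
........................................
........................................
........................................
............cc.........cc...............
............cc............c.............
............c...........................
............c...............######......
............c.....................###...
.........................c..............
........................................
........................................
........................................
........................................
........................................
........................................
........................................
............cccc........................
..........cc..........cc................
..........cc............c...............
..........c..............c..............
..........c...............#########.....
...........c............c.........#.....
........................................
........................................
........................................
........................................
........................................
49.7 [0.5935 0.1032 0.1282] [[0.073, 0.997, 0.003], [0.997, -0.073, 0.0], [0.0, 0.003, -1.0]] [0.   0.23 1.84 0.   1.06 0.08] 0.4722760709553781 [ 0.  -0.1  0.1]
```

```bash
python3 -m inch '[{"slide":[-23.9,0,0],"turn":0,"grip":4},{"slide":[-23.9,0,0],"turn":0,"grip":4},{"slide":[-23.9,0,0],"turn":0,"grip":4},{"slide":[-23.9,0,0],"turn":0,"grip":4},{"slide":[-23.9,0,0],"turn":0,"grip":4},{"slide":[-23.9,0,5],"turn":0,"grip":4},{"slide":[-23.9,0,9],"turn":0,"grip":4},{"slide":[-23.9,0,11.5],"turn":0,"grip":4},{"slide":[-23.9,0,12.6],"turn":0,"grip":4},{"slide":[-23.9,0,12.6],"turn":0,"grip":4},{"slide":[-23.9,0,12.6],"turn":0,"grip":0.4},{"slide":[-23.9,0,12.6],"turn":0,"grip":0.4},{"slide":[-23.9,0,12.6],"turn":0,"grip":0.4},{"slide":[-23.9,0,12.6],"turn":0,"grip":0.4},{"slide":[-23.9,0,12.6],"turn":0,"grip":0.4},{"slide":[-23.9,0,12.6],"turn":0,"grip":0.4}]' 60
python3 - <<'E'
from h import *
s=st();print(hood(s['eef_pos']))
E
```

```text
time: 51.3
eef_pos: [0.5755, -0.1351, 0.0009]
tcp_rot: [0.732, 0.681, -0.0, -0.0]
contact_force: [-1.0, -0.1, -0.1]
opening: 0.091
finger_force: 58.6
51.3 [ 0.5755 -0.1351  0.0009] [[0.072, 0.997, -0.0], [0.997, -0.072, 0.0], [0.0, -0.0, -1.0]] [-0.4   0.4   1.91 -0.    0.84 -0.33] 0.0906994668325502 [-1.  -0.1 -0.1]
[0.0568 0.1151]
```

Firm grip now; draw it out and lift.

```bash
python3 -m inch '[{"slide":[3,0,-0.3],"turn":0,"grip":0.4},{"slide":[6,0,-0.3],"turn":0,"grip":0.4},{"slide":[9,0,-0.3],"turn":0,"grip":0.4},{"slide":[12,0,-0.3],"turn":0,"grip":0.4},{"slide":[15,0,-0.3],"turn":0,"grip":0.4},{"slide":[19,0,-0.3],"turn":0,"grip":0.4},{"slide":[20,0,-2],"turn":0,"grip":0.4},{"slide":[21,0,-6],"turn":0,"grip":0.4},{"slide":[24,0,-6],"turn":0.1,"grip":0.4}]'
python3 - <<'E'
from h import *
s=st();print(s['finger_force'],go(.5815,.38,.06))
E
```

```text
time: 52.2
eef_pos: [0.5971, 0.104, 0.0667]
tcp_rot: [0.766, 0.642, 0.004, 0.004]
contact_force: [1.1, 0.1, -0.1]
opening: 0.098
finger_force: 58.7
52.2 [0.5971 0.104  0.0667] [[0.175, 0.985, 0.01], [0.985, -0.175, -0.0], [0.001, 0.01, -1.0]] [ 0.01  0.32  1.87 -0.    0.95  0.18] 0.09780580348408789 [ 1.1  0.1 -0.1]
58.73184920899973 [26.9 -6.4  0.6]
```

```bash
python3 -m inch '[{"slide":[26.7,-6.4,0],"turn":1.45,"grip":0.4},{"slide":[26.7,-6.4,0],"turn":1.45,"grip":0.4},{"slide":[26.7,-6.4,0],"turn":1.45,"grip":0.4},{"slide":[26.7,-6.4,0],"turn":1.45,"grip":0.4},{"slide":[26.7,-6.4,0],"turn":1.45,"grip":0.4},{"slide":[26.7,-6.4,0],"turn":1.45,"grip":0.4},{"slide":[26.7,-6.4,0],"turn":1.45,"grip":0.4},{"slide":[26.7,-6.4,0],"turn":1.45,"grip":0.4},{"slide":[26.7,-6.4,0],"turn":1.45,"grip":0.4},{"slide":[26.7,-6.4,0],"turn":1.45,"grip":0.4},{"slide":[26.7,-6.4,0],"turn":1.45,"grip":0.4},{"slide":[26.7,-6.4,0],"turn":1.45,"grip":0.4}]'
python3 - <<'E'
from h import *
s=st();print(s['finger_force'],go(.5815,.38,.008))
E
```

```text
time: 53.4
eef_pos: [0.5754, 0.3782, 0.0607]
tcp_rot: [1.0, -0.024, -0.0, 0.0]
contact_force: [-0.1, 0.1, -1.4]
opening: 0.098
finger_force: 58.8
53.4 [0.5754 0.3782 0.0607] [[0.999, -0.048, -0.0], [-0.048, -0.999, -0.0], [-0.0, 0.0, -1.0]] [ 0.43  0.49  1.64 -0.    1.01  2.05] 0.09822609224804496 [-0.1  0.1 -1.4]
58.76669666235102 [ 0.6 -0.2  5.3]
```

```bash
python3 -m inch '[{"slide":[0.6,-0.2,2],"turn":0,"grip":0.4},{"slide":[0.6,-0.2,4],"turn":0,"grip":0.4},{"slide":[0.6,-0.2,5],"turn":0,"grip":0.4},{"slide":[0.6,-0.2,5.5],"turn":0,"grip":0.4},{"slide":[0.6,-0.2,5.5],"turn":0,"grip":0.4},{"slide":[0.6,-0.2,5.5],"turn":0,"grip":3},{"slide":[0.6,-0.2,5.5],"turn":0,"grip":3},{"slide":[0.6,-0.2,5.5],"turn":0,"grip":3},{"slide":[0.6,-0.2,2],"turn":0,"grip":4},{"slide":[0.6,-0.2,-3],"turn":0,"grip":4},{"slide":[0.6,-0.2,-8],"turn":0,"grip":4}]'
python3 - <<'E'
from h import *
s=st();w=world(-.059,.115);print(w,go(.49,.1,.15))
E
```

```text
time: 54.5
eef_pos: [0.581, 0.3797, 0.1418]
tcp_rot: [1.0, -0.026, -0.001, 0.0]
contact_force: [1.4, 0.3, -0.3]
opening: 0.467
finger_force: 0.0
54.5 [0.581  0.3797 0.1418] [[0.999, -0.051, -0.002], [-0.051, -0.999, -0.001], [-0.002, 0.001, -1.0]] [0.43 0.41 1.59 0.   1.14 2.05] 0.467296793745833 [ 1.4  0.3 -0.3]
[ 0.46   -0.1273] [-7.7 28.4 -0.8]
```

```bash
python3 -m inch '[{"slide":[-7.7,28.4,-0.8],"turn":-1.55,"grip":4},{"slide":[-7.7,28.4,-0.8],"turn":-1.55,"grip":4},{"slide":[-7.7,28.4,-0.8],"turn":-1.55,"grip":4},{"slide":[-7.7,28.4,-0.8],"turn":-1.55,"grip":4},{"slide":[-7.7,28.4,-0.8],"turn":-1.55,"grip":4},{"slide":[-7.7,28.4,-0.8],"turn":-1.55,"grip":4},{"slide":[-7.7,28.4,-0.8],"turn":-1.55,"grip":4},{"slide":[-7.7,28.4,-0.8],"turn":-1.55,"grip":4},{"slide":[-7.7,28.4,-0.8],"turn":-1.55,"grip":4},{"slide":[-7.7,28.4,-0.8],"turn":-1.55,"grip":4},{"slide":[-7.7,28.4,-0.8],"turn":-1.55,"grip":4},{"slide":[-7.7,28.4,-0.8],"turn":-1.55,"grip":4}]'
python3 - <<'E'
from h import *
im,_=snap('top','t10.png');im=im[:,:,::-1]
for H in((234,260,318,345),(234,260,345,372)):
    for f in('t5.png','t6.png'):print((cv2.absdiff(cv2.imread('pics/'+f),im)[H[0]:H[1],H[2]:H[3]].max(2)>40).sum())
h=cv2.cvtColor(im,cv2.COLOR_BGR2HSV);h[:,:140]=0;h[:,250:]=0;h[:145]=0;h[285:]=0
for m in(((h[:,:,0]<8)|(h[:,:,0]>172))&(h[:,:,1]>120)&(h[:,:,2]>60),(h[:,:,0]>10)&(h[:,:,0]<35)&(h[:,:,1]>40)&(h[:,:,2]>100)):
    n,l,s,c=cv2.connectedComponentsWithStats(m.astype(np.uint8))
    for i in range(1,n):
        if s[i,4]>50:print(s[i],pt('top',s[i,0]+s[i,2]/2,s[i,1],.01).round(3),pt('top',s[i,0]+s[i,2]/2,s[i,1]+s[i,3],.01).round(3))
s=st();print(go(*world(-.059,.115),.0015))
E
```

```text
time: 55.7
eef_pos: [0.4904, 0.1002, 0.1495]
tcp_rot: [0.732, 0.681, 0.0, 0.0]
contact_force: [0.6, 0.3, 0.5]
opening: 0.465
finger_force: 0.0
0
78
0
473
[169 221  10  45 292] [0.524 0.392 0.01 ] [0.399 0.386 0.01 ]
[172 160  21  33 142] [0.697 0.377 0.01 ] [0.603 0.372 0.01 ]
[234 225   7  60 135] [0.518 0.215 0.01 ] [0.351 0.208 0.01 ]
[238 225   7  60 164] [0.518 0.204 0.01 ] [0.352 0.197 0.01 ]
[247 226   3  27  72] [0.516 0.184 0.01 ] [0.441 0.181 0.01 ]
[243 267   7  13  75] [0.402 0.185 0.01 ] [0.366 0.184 0.01 ]
55.75 [0.4904 0.1003 0.1494] [[0.074, 0.997, 0.001], [0.997, -0.074, 0.0], [0.0, 0.001, -1.0]] [-0.   -0.02  2.07  0.    1.09  0.07] 0.46599113276677223 [-1.2 -0.1 -0.1]
[-22.9  -1.4  14.8]
```

```bash
python3 -m inch '[{"slide":[-22.9,-1.4,0],"turn":0,"grip":4},{"slide":[-22.9,-1.4,0],"turn":0,"grip":4},{"slide":[-22.9,-1.4,0],"turn":0,"grip":4},{"slide":[-22.9,-1.4,0],"turn":0,"grip":4},{"slide":[-22.9,-1.4,0],"turn":0,"grip":4},{"slide":[-22.9,-1.4,5],"turn":0,"grip":4},{"slide":[-22.9,-1.4,10],"turn":0,"grip":4},{"slide":[-22.9,-1.4,13.5],"turn":0,"grip":4},{"slide":[-22.9,-1.4,14.7],"turn":0,"grip":4},{"slide":[-22.9,-1.4,14.7],"turn":0,"grip":4},{"slide":[-22.9,-1.4,14.7],"turn":0,"grip":0.4},{"slide":[-22.9,-1.4,14.7],"turn":0,"grip":0.4},{"slide":[-22.9,-1.4,14.7],"turn":0,"grip":0.4},{"slide":[-22.9,-1.4,14.7],"turn":0,"grip":0.4},{"slide":[-22.9,-1.4,14.7],"turn":0,"grip":0.4},{"slide":[-22.9,-1.4,14.7],"turn":0,"grip":0.4}]' 60
python3 - <<'E'
from h import *
s=st();print(hood(s['eef_pos']))
E
```

```text
time: 57.35
eef_pos: [0.4612, -0.1277, 0.0036]
tcp_rot: [0.732, 0.681, 0.001, 0.002]
contact_force: [-0.1, 0.5, 6.7]
opening: 0.089
finger_force: 59.1
57.35 [ 0.4612 -0.1277  0.0036] [[0.072, 0.997, 0.003], [0.997, -0.072, -0.001], [-0.001, 0.003, -1.0]] [-0.48  0.18  2.18  0.    0.77 -0.41] 0.08904814356595474 [-0.1  0.5  6.7]
[-0.0577  0.1146]
```

```bash
python3 -m inch '[{"slide":[3,0,-0.3],"turn":0,"grip":0.4},{"slide":[6,0,-0.3],"turn":0,"grip":0.4},{"slide":[9,0,-0.3],"turn":0,"grip":0.4},{"slide":[12,0,-0.3],"turn":0,"grip":0.4},{"slide":[15,0,-0.3],"turn":0,"grip":0.4},{"slide":[19,0,-0.3],"turn":0,"grip":0.4},{"slide":[20,0,-2],"turn":0,"grip":0.4},{"slide":[21,0,-6],"turn":0,"grip":0.4},{"slide":[24,0,-6],"turn":0.1,"grip":0.4}]'
python3 - <<'E'
from h import *
s=st();print(s['finger_force'],go(.5755,.28,.06))
E
```

```text
time: 58.25
eef_pos: [0.4808, 0.1123, 0.0669]
tcp_rot: [0.766, 0.642, 0.004, 0.003]
contact_force: [2.1, -0.1, -1.0]
opening: 0.092
finger_force: 58.8
58.25 [0.4808 0.1123 0.0669] [[0.175, 0.985, 0.01], [0.985, -0.175, -0.0], [0.001, 0.01, -1.0]] [ 0.02  0.09  2.14 -0.    0.91  0.2 ] 0.09224686933865076 [ 2.1 -0.1 -1. ]
58.751262333244085 [18.2  6.4  0.8]
```

```bash
python3 -m inch '[{"slide":[6,6.8,-0.5],"turn":1.45,"grip":0.4},{"slide":[6,6.8,-0.5],"turn":1.45,"grip":0.4},{"slide":[10,6.8,-0.5],"turn":1.45,"grip":0.4},{"slide":[18.2,6.8,-0.5],"turn":1.45,"grip":0.4},{"slide":[18.2,6.8,-0.5],"turn":1.45,"grip":0.4},{"slide":[18.2,6.8,-0.5],"turn":1.45,"grip":0.4},{"slide":[18.2,6.8,-0.5],"turn":1.45,"grip":0.4},{"slide":[18.2,6.8,-0.5],"turn":1.45,"grip":0.4},{"slide":[18.2,6.8,-0.5],"turn":1.45,"grip":0.4},{"slide":[18.2,6.8,-0.5],"turn":1.45,"grip":0.4},{"slide":[18.2,6.8,-0.5],"turn":1.45,"grip":0.4},{"slide":[18.2,6.8,-0.5],"turn":1.45,"grip":0.4}]'
python3 - <<'E'
from h import *
s=st();print(s['finger_force'],go(.58,.28,.008))
E
```

```text
time: 59.45
eef_pos: [0.5749, 0.2798, 0.0667]
tcp_rot: [1.0, -0.024, -0.0, 0.0]
contact_force: [0.1, 0.8, -1.3]
opening: 0.094
finger_force: 58.8
59.45 [0.5749 0.2798 0.0667] [[0.999, -0.049, -0.0], [-0.049, -0.999, -0.0], [-0.0, 0.0, -1.0]] [ 0.29  0.39  1.77 -0.    0.98  1.91] 0.09419479878071413 [ 0.1  0.8 -1.3]
58.84564348496497 [ 0.5 -0.   5.9]
```

Lower, release, rise, and withdraw to above the robot's right side for the final look.

```bash
python3 -m inch '[{"slide":[0.5,0,2],"turn":0,"grip":0.4},{"slide":[0.5,0,4],"turn":0,"grip":0.4},{"slide":[0.5,0,5.3],"turn":0,"grip":0.4},{"slide":[0.5,0,5.9],"turn":0,"grip":0.4},{"slide":[0.5,0,5.9],"turn":0,"grip":0.4},{"slide":[0.5,0,5.9],"turn":0,"grip":3},{"slide":[0.5,0,5.9],"turn":0,"grip":3},{"slide":[0.5,0,5.9],"turn":0,"grip":3},{"slide":[0.5,0,2],"turn":0,"grip":4},{"slide":[0.5,0,-3],"turn":0,"grip":4},{"slide":[0.5,0,-8],"turn":0,"grip":4},{"slide":[0.5,0,-12],"turn":0,"grip":4},{"slide":[-5,23,-12],"turn":0,"grip":4},{"slide":[-5,23,-12],"turn":0,"grip":4},{"slide":[-5,23,-12],"turn":0,"grip":4},{"slide":[-5,23,-12],"turn":0,"grip":4},{"slide":[-5,23,-12],"turn":0,"grip":4},{"slide":[-5,23,-12],"turn":0,"grip":4}]'
python3 - <<'E'
from h import *
s=st()
im,_=snap('top','t11.png');im=im[:,:,::-1]
cv2.imwrite('pics/c12.png',cv2.resize(im[140:290,140:440],None,fx=2.66,fy=2.66,interpolation=cv2.INTER_CUBIC))
L=(235,275,405,425);print('lever',(cv2.absdiff(cv2.imread('pics/t5.png'),im)[L[0]:L[1],L[2]:L[3]].max(2)>40).sum())
h=cv2.cvtColor(im,cv2.COLOR_BGR2HSV);h[:,:140]=0;h[:,250:]=0;h[:145]=0;h[285:]=0
for m in(((h[:,:,0]<8)|(h[:,:,0]>172))&(h[:,:,1]>120)&(h[:,:,2]>60),(h[:,:,0]>10)&(h[:,:,0]<35)&(h[:,:,1]>40)&(h[:,:,2]>100)):
    n,l,s,c=cv2.connectedComponentsWithStats(m.astype(np.uint8))
    for i in range(1,n):
        if s[i,4]>50:print(s[i],pt('top',s[i,0]+s[i,2]/2,s[i,1],.01).round(3),pt('top',s[i,0]+s[i,2]/2,s[i,1]+s[i,3],.01).round(3))
E
```

```text
time: 61.25
eef_pos: [0.5125, 0.0495, 0.1872]
tcp_rot: [1.0, -0.028, 0.0, 0.001]
contact_force: [0.4, 0.5, 0.5]
opening: 0.467
finger_force: 0.0
61.25 [0.5125 0.0495 0.1872] [[0.998, -0.056, 0.0], [-0.056, -0.998, -0.001], [0.0, 0.001, -1.0]] [-0.1  -0.03  2.01 -0.    1.16  1.53] 0.466511470845509 [0.4 0.5 0.5]
lever 0
[173 205  11  45 317] [0.569 0.382 0.01 ] [0.444 0.376 0.01 ]
[204 223  11  45 301] [0.521 0.293 0.01 ] [0.396 0.288 0.01 ]
[208 162  20  32  96] [0.694 0.277 0.01 ] [0.603 0.273 0.01 ]
```

View pics/c12.png

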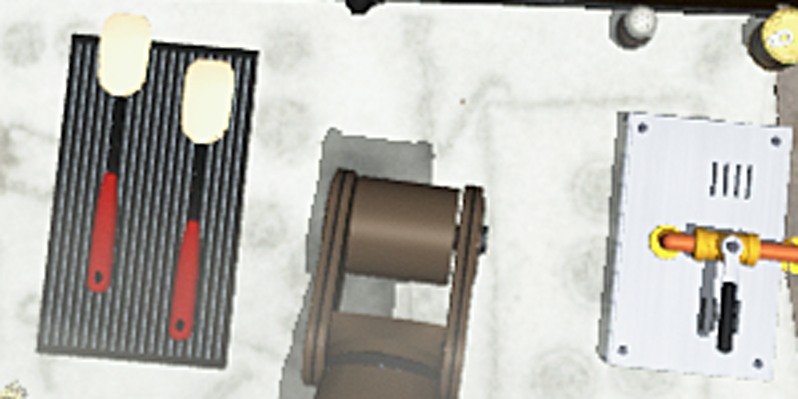

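Run:
```python
from h import *
f=lambda u,v,z:pt('top',140+u/2.66,140+v/2.66,z)
b=f(98,292,.012);t=f(127,12,.01);u=(t-b)/np.linalg.norm(t-b);print(b,t,np.linalg.norm(t-b),np.degrees(np.arctan2(u[1],u[0])))
g=b+.163*u;print(g,'shaft px',f(118,140,.012));print(go(g[0],g[1],.15),go(g[0],g[1],.006));st()
```

```text
[0.44426114 0.37999186 0.012     ] [0.74122137 0.36406253 0.01      ] 0.2973938770521488 -3.070476365599418
[0.60702346 0.37126108 0.01090381] shaft px [0.60425067 0.36668213 0.012     ]
[  7.6 -32.5   3.7] [  7.6 -32.5  18.1]
61.3 [0.5132 0.0511 0.1873] [[0.998, -0.055, 0.001], [-0.055, -0.998, 0.0], [0.001, -0.0, -1.0]] [-0.1  -0.03  2.01  0.    1.16  1.53] 0.46968137418862554 [ 0.2 -0.  -0.1]
```

```bash
python3 -m inch '[{"slide":[7.6,-32.4,0],"turn":0,"grip":4},{"slide":[7.6,-32.4,0],"turn":0,"grip":4},{"slide":[7.6,-32.4,0],"turn":0,"grip":4},{"slide":[7.6,-32.4,0],"turn":0,"grip":4},{"slide":[7.6,-32.4,0],"turn":0,"grip":4},{"slide":[7.6,-32.4,0],"turn":0,"grip":4},{"slide":[7.6,-32.4,0],"turn":0,"grip":4},{"slide":[7.6,-32.4,5],"turn":0,"grip":4},{"slide":[7.6,-32.4,10],"turn":0,"grip":4},{"slide":[7.6,-32.4,15],"turn":0,"grip":4},{"slide":[7.6,-32.4,17.5],"turn":0,"grip":4},{"slide":[7.6,-32.4,18.1],"turn":0,"grip":4},{"slide":[7.6,-32.4,18.1],"turn":0,"grip":4},{"slide":[7.6,-32.4,18.1],"turn":0,"grip":0.4},{"slide":[7.6,-32.4,18.1],"turn":0,"grip":0.4},{"slide":[7.6,-32.4,18.1],"turn":0,"grip":0.4},{"slide":[7.6,-32.4,18.1],"turn":0,"grip":0.4},{"slide":[7.6,-32.4,18.1],"turn":0,"grip":0.4},{"slide":[7.6,-32.4,18.1],"turn":0,"grip":0.4}]' 60
python3 - <<'E'
from h import *
st()
E
```

```text
time: 63.2
eef_pos: [0.6069, 0.3731, 0.0078]
tcp_rot: [1.0, -0.026, 0.001, -0.001]
contact_force: [-0.7, 1.5, 6.2]
opening: 0.09
finger_force: 59.9
63.2 [0.6069 0.3731 0.0078] [[0.999, -0.051, 0.002], [-0.051, -0.999, 0.001], [0.002, -0.002, -1.0]] [0.41 0.6  1.59 0.   0.95 2.03] 0.09013551222347674 [-0.7  1.5  6.2]
```

```bash
python3 -m inch '[{"slide":[0,0,-1],"turn":0,"grip":0.4},{"slide":[0,0,-1],"turn":0,"grip":0.4},{"slide":[-2.5,0,-1],"turn":0,"grip":0.4},{"slide":[-4.8,-0.3,-1],"turn":0,"grip":0.4},{"slide":[-4.8,-0.3,-1],"turn":0,"grip":0.4},{"slide":[-4.8,-0.3,-0.2],"turn":0,"grip":0.4},{"slide":[-4.8,-0.3,-0.1],"turn":0,"grip":0.4},{"slide":[-4.8,-0.3,-0.1],"turn":0,"grip":3},{"slide":[-4.8,-0.3,-0.1],"turn":0,"grip":3},{"slide":[-4.8,-0.3,-0.1],"turn":0,"grip":3},{"slide":[-4.8,-0.3,-5],"turn":0,"grip":4},{"slide":[-4.8,-0.3,-10],"turn":0,"grip":4},{"slide":[-4.8,-0.3,-17],"turn":0,"grip":4},{"slide":[-8,31,-17],"turn":0,"grip":4},{"slide":[-8,31,-17],"turn":0,"grip":4},{"slide":[-8,31,-17],"turn":0,"grip":4},{"slide":[-8,31,-17],"turn":0,"grip":4},{"slide":[-8,31,-17],"turn":0,"grip":4},{"slide":[-8,31,-17],"turn":0,"grip":4},{"slide":[-8,31,-17],"turn":0,"grip":4}]'
python3 - <<'E'
from h import *
im,_=snap('top','t12.png');im=im[:,:,::-1]
L=(235,275,405,425);print('lever',(cv2.absdiff(cv2.imread('pics/t5.png'),im)[L[0]:L[1],L[2]:L[3]].max(2)>40).sum())
h=cv2.cvtColor(im,cv2.COLOR_BGR2HSV);h[:,:140]=0;h[:,250:]=0;h[:130]=0;h[285:]=0
for m in(((h[:,:,0]<8)|(h[:,:,0]>172))&(h[:,:,1]>120)&(h[:,:,2]>60),(h[:,:,0]>10)&(h[:,:,0]<35)&(h[:,:,1]>20)&(h[:,:,2]>100)):
    n,l,s,c=cv2.connectedComponentsWithStats(m.astype(np.uint8))
    for i in range(1,n):
        if s[i,4]>50:print(s[i],pt('top',s[i,0]+s[i,2]/2,s[i,1],.01).round(3),pt('top',s[i,0]+s[i,2]/2,s[i,1]+s[i,3],.01).round(3))
st()
E
```

```text
time: 65.2
eef_pos: [0.5098, 0.0633, 0.1764]
tcp_rot: [1.0, -0.028, 0.0, 0.001]
contact_force: [-0.5, 0.1, 0.1]
opening: 0.471
finger_force: 0.0
lever 0
[170 222  11  44 303] [0.521 0.388 0.01 ] [0.399 0.382 0.01 ]
[204 223  11  45 303] [0.521 0.293 0.01 ] [0.396 0.288 0.01 ]
[173 161  21  32 419] [0.694 0.374 0.01 ] [0.603 0.37  0.01 ]
[208 162  20  32 405] [0.694 0.277 0.01 ] [0.603 0.273 0.01 ]
65.25 [0.51   0.0631 0.1764] [[0.998, -0.055, 0.001], [-0.055, -0.998, -0.002], [0.001, 0.001, -1.0]] [-0.07 -0.02  2.02 -0.    1.14  1.55] 0.4690377057017926 [ 1.1 -0.4 -0.2]
```

Both spatulas lie on the mat (x 0.396–0.694, mat 0.375–0.712), and the cock is shut.

```bash
python3 -c "
from plant import ctrl
print(ctrl.sign_off())"
```

```text
the job is handed in; nothing more can be done
None
```

I handed the job in at about 65 s: the last images show both spatulas lying wholly on the mat and the cock shut, after an open spell of about 10 s with both handles fully in; sign-off gave no verdict.

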